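Batch-mark the rack plates

TASK

Move all the aluminium plates from the stand to the bed of the marking press, one neat pile lying flat and straight with their far short edges against the back stop; the stand's walls cover the plates' sides, so slide the top one out over the open front until it overhangs, then pinch it. When all are on the bed, pull the press lever fully to its stop and let it return while the plates stay in place, then move all the plates into the white tray and leave them lying flat in it. Do not disturb the stamp, the ink pad or the label roll.

Things in the scene. Friction and masses are not known exactly. Their poses are not given: they have to be found in the camera images.
- stand: Fixed grey smooth stand holding the pile. Base 150 x 92 mm; level deck 126 x 72 mm, top 50 mm above the bench. Two cheeks (55.6 mm apart inside) and a back wall rise 22 mm above the deck; the front (-x) is open, without lip. Origin: centre of the underside, 61 mm behind the front edge; x along the plates, z up.
- stand_lip (a point): Middle of the stand's open front edge, at deck height (50 mm above the bench).
- press: Fixed grey edge-marking press, base 215 x 100 x 12 mm. Steel bed 34 mm wide (narrower than a plate), x = -45 to +60 mm, top 35 mm above the bench. At its end the back stop: two posts, 58 mm over all, face at x = +60 mm, 108 mm high; the lever stands behind. The die behind the stop marks the plates' far edges. Origin: under the bed at bench height; x along the bed to the stop, z up.
- press_seat (a point): Point on the bed's top, 35 mm above the bench and 60 mm in front of the back stop: here comes the centre of the underside of the lowest plate when it lies straight on the bed with its far short edge touching the stop. Axes as the press.
- lever_knob (a point): Centre of the black grip (22 mm across, 55 mm long, round ends) at the lever's top, 115 mm from the hinge. Hinge: axis along the press's y, 95 mm behind press_seat (press +x), 98 mm above the bench. At rest the lever leans 0.40 rad back (+x) from upright; it is pulled toward the press's -x. Free space behind it.
- lever (a joint): Angle of the press lever in rad: 0 at rest (leaning back), 0.85 at its stop (leaning 0.45 rad forward, to -x). Sprung: it needs about 2 to 7 N at the knob and returns by itself when let go.
- tray: Loose white receiving tray, 190 x 160 x 20 mm outside, 4 mm walls and floor, 0.5 kg. Origin: centre of its underside, x along the 190 mm side.
- plate_1: Bare aluminium plate, 120 x 52 x 4 mm, about 65 g, smooth: plates slide easily on one another and on the stand; a fingertip pressed on the top one drags it. Origin: centre of the underside; x along the 120 mm side, z up. Ends and faces alike. Three to five plates are there, piled in the stand: this is number 1 from below if all are there.
- plate_2: Bare aluminium plate, 120 x 52 x 4 mm, about 65 g, smooth: plates slide easily on one another and on the stand; a fingertip pressed on the top one drags it. Origin: centre of the underside; x along the 120 mm side, z up. Ends and faces alike. Three to five plates are there, piled in the stand: this is number 2 from below if all are there.
- plate_3: Bare aluminium plate, 120 x 52 x 4 mm, about 65 g, smooth: plates slide easily on one another and on the stand; a fingertip pressed on the top one drags it. Origin: centre of the underside; x along the 120 mm side, z up. Ends and faces alike. Three to five plates are there, piled in the stand: this is number 3 from below if all are there.
- plate_4: Bare aluminium plate, 120 x 52 x 4 mm, about 65 g, smooth: plates slide easily on one another and on the stand; a fingertip pressed on the top one drags it. Origin: centre of the underside; x along the 120 mm side, z up. Ends and faces alike. Three to five plates are there, piled in the stand: this is number 4 from below if all are there.
- plate_5: Bare aluminium plate, 120 x 52 x 4 mm, about 65 g, smooth: plates slide easily on one another and on the stand; a fingertip pressed on the top one drags it. Origin: centre of the underside; x along the 120 mm side, z up. Ends and faces alike. Three to five plates are there, piled in the stand: this is number 5 from below if all are there.
- stamp: Loose wooden hand stamp, 29 x 50 x 78 mm; a bystander to leave alone.
- ink_pad: Loose blue ink pad, 75 x 112 x 18 mm; a bystander to leave alone.
- label_roll: Loose roll of white labels, 82 mm across, 40 mm high; a bystander to leave alone.
Not all that is in view belongs to the job. What is shaped like the plate_4 but green is not meant.

How it is judged:
On the way, in this order (a step that is already met when the one before it is completed fails the run):
1. all plates lie piled on the press bed against the back stop (x of plate_1 in the frame of press_seat between -0.006 and 0.005 m and y of plate_1 in the frame of press_seat between -0.01 and 0.01 m and z of plate_1 in the frame of press_seat between -0.004 and 0.022 m and angle between the x axis of each of plate_1, plate_2, plate_3, plate_4, plate_5 and the x axis of press, either way round below 0.12 rad and angle between the z axis of each of plate_1, plate_2, plate_3, plate_4, plate_5 and the z axis of press, either way round below 0.06 rad and x of plate_2 in the frame of press_seat between -0.006 and 0.005 m and y of plate_2 in the frame of press_seat between -0.01 and 0.01 m and z of plate_2 in the frame of press_seat between -0.004 and 0.022 m and x of plate_3 in the frame of press_seat between -0.006 and 0.005 m and y of plate_3 in the frame of press_seat between -0.01 and 0.01 m and z of plate_3 in the frame of press_seat between -0.004 and 0.022 m and x of plate_4 in the frame of press_seat between -0.006 and 0.005 m and y of plate_4 in the frame of press_seat between -0.01 and 0.01 m and z of plate_4 in the frame of press_seat between -0.004 and 0.022 m and x of plate_5 in the frame of press_seat between -0.006 and 0.005 m and y of plate_5 in the frame of press_seat between -0.01 and 0.01 m and z of plate_5 in the frame of press_seat between -0.004 and 0.022 m and value of joint lever below 0.1 rad), for 0.2 s.
2. the lever is pulled to its stop while all plates lie in place on the bed (x of plate_1 in the frame of press_seat between -0.006 and 0.005 m and y of plate_1 in the frame of press_seat between -0.01 and 0.01 m and z of plate_1 in the frame of press_seat between -0.004 and 0.022 m and angle between the x axis of each of plate_1, plate_2, plate_3, plate_4, plate_5 and the x axis of press, either way round below 0.12 rad and angle between the z axis of each of plate_1, plate_2, plate_3, plate_4, plate_5 and the z axis of press, either way round below 0.06 rad and x of plate_2 in the frame of press_seat between -0.006 and 0.005 m and y of plate_2 in the frame of press_seat between -0.01 and 0.01 m and z of plate_2 in the frame of press_seat between -0.004 and 0.022 m and x of plate_3 in the frame of press_seat between -0.006 and 0.005 m and y of plate_3 in the frame of press_seat between -0.01 and 0.01 m and z of plate_3 in the frame of press_seat between -0.004 and 0.022 m and x of plate_4 in the frame of press_seat between -0.006 and 0.005 m and y of plate_4 in the frame of press_seat between -0.01 and 0.01 m and z of plate_4 in the frame of press_seat between -0.004 and 0.022 m and x of plate_5 in the frame of press_seat between -0.006 and 0.005 m and y of plate_5 in the frame of press_seat between -0.01 and 0.01 m and z of plate_5 in the frame of press_seat between -0.004 and 0.022 m and value of joint lever above 0.79 rad), for 0.05 s.
3. the lever has returned with the plates still in place on the bed (x of plate_1 in the frame of press_seat between -0.006 and 0.005 m and y of plate_1 in the frame of press_seat between -0.01 and 0.01 m and z of plate_1 in the frame of press_seat between -0.004 and 0.022 m and angle between the x axis of each of plate_1, plate_2, plate_3, plate_4, plate_5 and the x axis of press, either way round below 0.12 rad and angle between the z axis of each of plate_1, plate_2, plate_3, plate_4, plate_5 and the z axis of press, either way round below 0.06 rad and x of plate_2 in the frame of press_seat between -0.006 and 0.005 m and y of plate_2 in the frame of press_seat between -0.01 and 0.01 m and z of plate_2 in the frame of press_seat between -0.004 and 0.022 m and x of plate_3 in the frame of press_seat between -0.006 and 0.005 m and y of plate_3 in the frame of press_seat between -0.01 and 0.01 m and z of plate_3 in the frame of press_seat between -0.004 and 0.022 m and x of plate_4 in the frame of press_seat between -0.006 and 0.005 m and y of plate_4 in the frame of press_seat between -0.01 and 0.01 m and z of plate_4 in the frame of press_seat between -0.004 and 0.022 m and x of plate_5 in the frame of press_seat between -0.006 and 0.005 m and y of plate_5 in the frame of press_seat between -0.01 and 0.01 m and z of plate_5 in the frame of press_seat between -0.004 and 0.022 m and value of joint lever below 0.08 rad), for 0.2 s.
At the end, for the whole second after the job is handed in: All plates lie flat (0.25 rad) in the tray, centres within 45 mm (long way) and 60 mm of its centre; tray level, lever at rest. Before: all on the bed within -6 to +5 mm (along) and 10 mm of press_seat, square to 0.12 rad, for a pull over 0.79 rad and the return (x of plate_1 in the frame of tray between -0.045 and 0.045 m and y of plate_1 in the frame of tray between -0.06 and 0.06 m and z of plate_1 in the frame of tray between 0 and 0.032 m and angle between the z axis of each of plate_1, plate_2, plate_3, plate_4, plate_5 and the z axis of tray, either way round below 0.25 rad and x of plate_2 in the frame of tray between -0.045 and 0.045 m and y of plate_2 in the frame of tray between -0.06 and 0.06 m and z of plate_2 in the frame of tray between 0 and 0.032 m and x of plate_3 in the frame of tray between -0.045 and 0.045 m and y of plate_3 in the frame of tray between -0.06 and 0.06 m and z of plate_3 in the frame of tray between 0 and 0.032 m and x of plate_4 in the frame of tray between -0.045 and 0.045 m and y of plate_4 in the frame of tray between -0.06 and 0.06 m and z of plate_4 in the frame of tray between 0 and 0.032 m and x of plate_5 in the frame of tray between -0.045 and 0.045 m and y of plate_5 in the frame of tray between -0.06 and 0.06 m and z of plate_5 in the frame of tray between 0 and 0.032 m and value of joint lever below 0.08 rad and angle between tray's own z axis and vertical below 0.05 rad and height (world z) of tray below 0.01 m); the robot touches nothing.
It fails at once if the stamp is pushed more than 3 cm from its place (distance of stamp from where it was at the start of the episode above 0.03 m).
It fails at once if the ink pad is pushed more than 3 cm from its place (distance of ink_pad from where it was at the start of the episode above 0.03 m).
It fails at once if the label roll is pushed more than 3 cm from its place (distance of label_roll from where it was at the start of the episode above 0.03 m).
Of plate_1, plate_2, plate_3, plate_4, plate_5 only 3 to 5 are there at a start; the rules pass over those that are not, and their reading is None.
At some moment in a run one of tray may be knocked a few centimetres aside while the robot is not near it.
Once in a run the grip may slacken for a moment while it holds something.
It also fails if it takes over 210 s, if anything falls off the work surface, if the arm or the gripper's body presses on something with over 40 N, if the wrist force passes 120 N, or if a joint passes its speed limit or range.

ROBOT

A 6-joint arm with a two-finger parallel gripper is mounted at the origin on a cart in front of the work surface, level with it; the furniture and walls round the work are solid. World frame = base frame: x ahead of the robot, y to its left, z up, the work surface at z = 0. Lengths are in m, angles in rad, forces in N, time in s.
With the tool pointing down it reaches from about 0.3 to 0.95 m from the base axis. Payload 3.1 kg.
Tool frame: the origin (TCP) lies midway between the tips of the shut fingers; the grasp point (between the pads) lies 19 mm behind it; z points along the fingers, y is the line along which they close (so a half turn about z gives the same grasp; the last joint's range is limited). The gripper opens to 85 mm and grips with 20 to 120 N. Pads are 22 mm wide; open, the fingers measure 114 mm over their backs; the gripper's body (76 mm by 85 mm) begins 54 mm behind the grasp point. The pads swing forward as they close: fully open they stand 13 mm farther back than shut.
Start: joints at [-1.295, 0.308, 1.634, -0, 1.2, -0.07], TCP at [0.212, -0.588, 0.196] pointing down, gripper open.
Joint ranges: [-3.06, 3.06], [-0.79, 1.96], [0.05, 2.63], [-1.19, 4.34], [0.05, 2.64], [-2.94, 2.94]. Speed limits (rad/s): [2.79, 2.79, 3.14, 3.14, 3.14, 3.14].

INTERFACE

Orientations are given as [roll, pitch, yaw] about the fixed x, y, z axes, in that order (R = Rz(yaw) Ry(pitch) Rx(roll)).
In Python, from plant import env gives the robot as it stands.
- The arm moves only by the shell command python3 -m crank 'ROWS' [FORCE]. ROWS is JSON, a list of rows, each an object with "delta_pos": the shift along the tool's x, y, z in mm, a list of three; "spin": the turn about the tool's z in rad; "claw": the closure in counts, from 0 (fully open) to 255 (shut). In form: [{"delta_pos": [x, y, z], "spin": spin, "claw": claw}, ...]. A call has 1 to 8 rows; each row shifts and turns the commanded pose from where the row before left it, along the tool's axes as they then stand; what a row does not reach is not made up. A row lasts 1/12 s, in which the tool goes at most 41.7 mm and 7.16 degrees, less where a joint would pass 70% of its speed; a pose out of reach is approached as far as the arm can. A call is refused whole if a number of a shift passes 41.7 or a number of a turn 0.125, either way. A call with a gripper value outside its range is refused whole. The fingers move at their own pace and stop on an object; FORCE is the grip in N (left out, the last holds). Time passes only in rows, so rows that do not move let the fingers close. It gives the time, the measured TCP pose, the force, the opening and the grip force at its end, in the units of the state.
- env.get_state(): the state, without advancing time (a new reading comes with each control period).
- env.grab_frame(name): name is "scene" or "top" or "wrist"; returns a dict with "image" (480x640x3 uint8, blue, green, red), "fx", "fy", "cx", "cy" (pixels), "distortion" ([k1, k2, p1, p2, k3] as OpenCV has them; the pictures are not rectified), "origin" and "attitude" of the camera in the world; the wrist camera has in their place "hand_eye" (4x4, takes a point from camera to tool coordinates, whose origin is the TCP and whose axes are the flange's). Camera axes: x right, y up, looking along -z (the intrinsics and any distortion apply to the point x, -y, -z); pixel columns grow to the right and rows downward; lengths in m; the calibration is good to about 2 mm. A picture is of the moment at which its call begins: read the wrist's pose just before it. There is no depth.
- env.sign_off(): hands the job in; it is judged then, once.
The state is a dict: "time": time; "joint_positions": joint angles; "qvel": joint speeds; "tau": joint torques, N m; "tcp_pos": TCP position; "eef_rot": TCP orientation; "contact_force": force on the tool from outside, world axes, zero at the start; "wrist_torque": the same for the moment, N m; "finger_gap": finger opening in m; "finger_force": force on a finger pad.
Only numpy, scipy, OpenCV 4.12 (cv2) and the standard library are available. Lean on these libraries where they do the work, as an engineer would, in place of code of your own. Each camera call takes 0.05 s, during which the arm holds its last target. There are 200 camera calls.

## Working session

There is one attempt and no reset: what is moved stays moved. The work goes in short steps, Python scripts to look and compute and a shell command to move; the robot and the scene stay as the last step left them, time stands still between calls to the robot, and variables do not carry over. Pictures are saved under pics/ and viewed, at most 14 in all, crops included, and the job is handed in when it is done.

```bash
ls; mkdir -p pics; cat > h.py <<'E'
import cv2, numpy as np
from plant import env
from scipy.spatial.transform import Rotation as R
def snap(n,fn=None):
    s=env.get_state(); f=env.grab_frame(n); f['state']=s
    if fn: cv2.imwrite('pics/'+fn,f['image'])
    return f
def campose(f):
    if 'hand_eye' in f:
        T=np.eye(4); T[:3,:3]=R.from_euler('xyz',f['state']['eef_rot']).as_matrix(); T[:3,3]=f['state']['tcp_pos']
        T=T@np.array(f['hand_eye']); return T[:3,3],T[:3,:3]
    a=np.array(f['attitude'],float)
    M=a if a.shape==(3,3) else R.from_euler('xyz',a).as_matrix()
    return np.array(f['origin'],float),M
def K(f): return np.array([[f['fx'],0,f['cx']],[0,f['fy'],f['cy']],[0,0,1.]])
def ray(f,px):
    p=cv2.undistortPoints(np.array(px,float).reshape(-1,1,2),K(f),np.array(f['distortion'],float)).reshape(-1,2)
    o,M=campose(f); d=np.c_[p[:,0],-p[:,1],-np.ones(len(p))]@M.T
    return o,d
def onz(f,px,z):
    o,d=ray(f,px); return o+d*((z-o[2])/d[:,2])[:,None]
def proj(f,P):
    o,M=campose(f); c=(np.array(P,float).reshape(-1,3)-o)@M; c=c*[1,-1,-1]
    return cv2.projectPoints(c,np.zeros(3),np.zeros(3),K(f),np.array(f['distortion'],float))[0].reshape(-1,2)
E
python3 - <<'E'
from h import *
for n in('top','scene','wrist'):
    f=snap(n,n+'0.png'); print(n,campose(f)[0].round(3),f['fx'],f.get('attitude'))
print(f['state'],f['hand_eye'])
E
```

```text
pics
top [0.39  0.049 1.149] 477.7899434677504 [ 0.17000293 -0.00778019 -1.55455951]
scene [-0.036  0.616  0.665] 443.9283202331879 [ 0.99971918 -0.01466162 -2.31410747]
wrist [ 0.292 -0.559  0.372] 385.7820468948026 None
{'time': 0.1, 'joint_positions': array([-1.29467310e+00,  3.08950890e-01,  1.63504688e+00,  1.60015226e-05,
        1.19969391e+00, -6.97210151e-02]), 'qvel': array([-2.20685685e-05, -2.25409385e-03, -3.51190620e-03,  1.08696092e-03,
       -2.35569389e-04, -3.46690063e-04]), 'tau': array([-7.07884137e-04, -4.16409230e+01, -2.77644074e+01, -5.68874134e-05,
        4.04262551e-03, -2.21474593e-06]), 'tcp_pos': array([ 0.21161432, -0.58722196,  0.19484736]), 'eef_rot': array([-3.13949976e+00, -1.61091639e-04,  3.45838252e-01]), 'contact_force': array([-0.90983394,  0.29236287,  0.19996791]), 'wrist_torque': array([ 0.00112227,  0.06821522, -0.03317673]), 'finger_force': 0.0, 'finger_gap': 0.08511214320806992} [[-1.75215683e-04  9.43698757e-01  3.30806024e-01  8.48890237e-02]
 [ 9.99999868e-01  5.32251441e-06  5.14479172e-04  1.25283382e-04]
 [ 4.83752635e-04  3.30806070e-01 -9.43698633e-01 -1.77066686e-01]
 [ 0.00000000e+00  0.00000000e+00  0.00000000e+00  1.00000000e+00]]
```

View pics/top0.png

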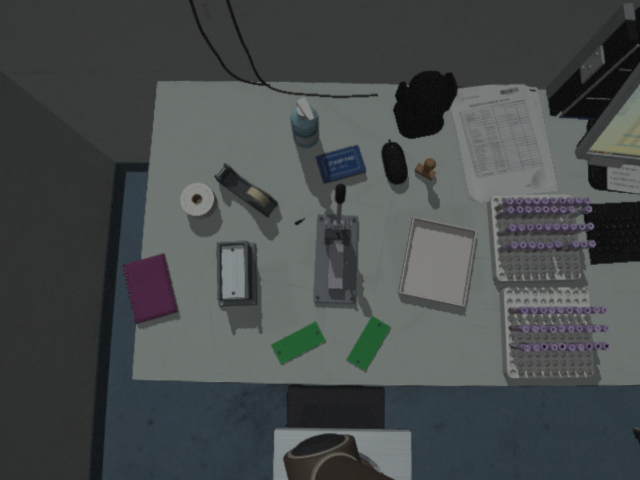

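View pics/scene0.png

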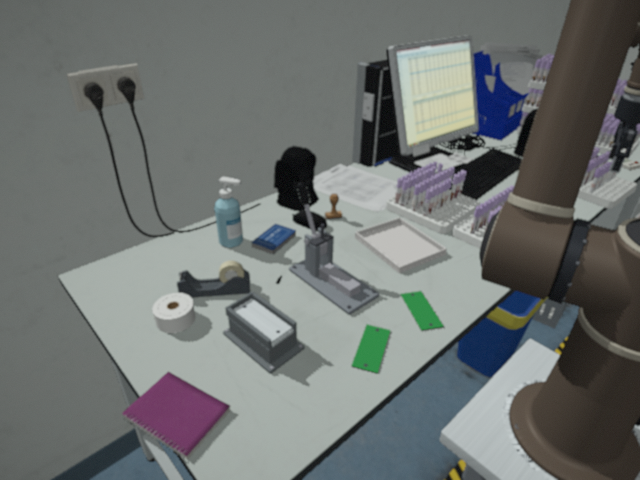

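The top view shows the stand at about (237,273), press at (337,258) with knob (340,192), and tray at (438,263). The stamp is at (427,168), the ink pad at (341,163) and the roll at (198,200). The open ends of stand and press face the robot. I'll measure from an enlarged crop.

```bash
python3 - <<'E'
from h import *
f=snap('top'); im=f['image']
c=cv2.resize(im[180:320,205:485],None,fx=2.85,fy=2.85,interpolation=cv2.INTER_CUBIC)
c=cv2.convertScaleAbs(c,alpha=1.8,beta=20)
cv2.imwrite('pics/crop1.png',c)
for n,px in dict(stand=[237,273],plate=[233,273],press=[337,258],tray=[438,263],knob=[340,192]).items():
    print(n,[onz(f,px,z)[0].round(3).tolist() for z in (0,.05,.07)])
g=cv2.cvtColor(im,cv2.COLOR_BGR2HSV)
for nm,box,cond in(('plate',(205,235,265,310),lambda h:(h[...,2]>130)&(h[...,1]<60)),('tray',(395,210,485,315),lambda h:(h[...,0]<25)|(h[...,0]>150))):
    x0,y0,x1,y1=box; s=g[y0:y1,x0:x1]; print(nm,s.reshape(-1,3).mean(0))
    for p in ([30,38],[45,20]): print(s[p[1],p[0]])
E
```

```text
stand [[0.512, 0.262, 0.0], [0.507, 0.253, 0.05], [0.505, 0.249, 0.07]]
plate [[0.512, 0.272, 0.0], [0.507, 0.262, 0.05], [0.504, 0.258, 0.07]]
press [[0.553, 0.021, 0.0], [0.546, 0.022, 0.05], [0.543, 0.023, 0.07]]
tray [[0.545, -0.226, 0.0], [0.538, -0.214, 0.05], [0.535, -0.209, 0.07]]
knob [[0.719, 0.016, 0.0], [0.705, 0.017, 0.05], [0.699, 0.018, 0.07]]
plate [86.58444444 15.55222222 98.53755556]
[ 99  13 138]
[110  26  29]
tray [ 42.89566138   9.16391534 112.57513228]
[ 30   6 126]
[15  6 82]
```

View pics/crop1.png

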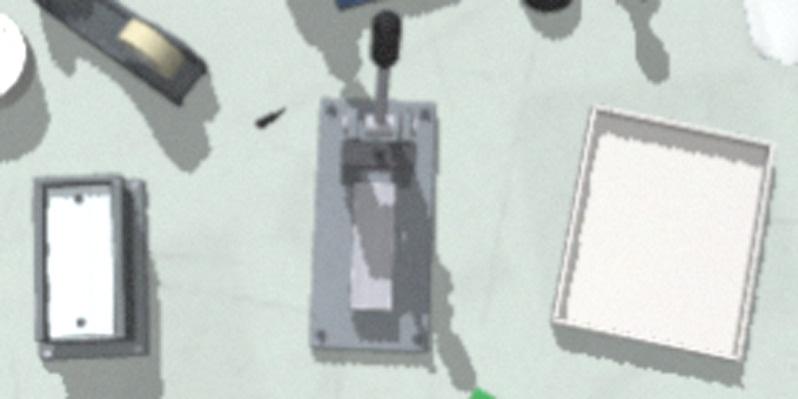

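```bash
python3 - <<'E'
from h import *
f=snap('top')
def g(n,p,z):
    P=onz(f,np.array(p)/2.85+[204.8,179.8],z); e=P-np.roll(P,-1,0)
    l=P[0]+P[1]-P[2]-P[3]
    print(n,P[:,:2].round(3).tolist(),'c',P.mean(0).round(3),'edges',np.linalg.norm(e,axis=1).round(3),'yaw(far-near)',round(float(np.arctan2(l[1],l[0])),3))
for z in (.062,.066,.070): g('plate',[(50,190),(113,190),(115,340),(47,338)],z)
g('press base',[(322,98),(436,102),(430,352),(311,348)],.012)
g('bed',[(358,182),(395,182),(391,310),(351,308)],.035)
g('tray',[(590,105),(775,146),(742,360),(553,323)],.02)
print('knob',onz(f,np.array([[387,15],[385,60],[386,37]])/2.85+[205,180],.2))
E
```

```text
plate [[0.566, 0.288], [0.567, 0.236], [0.446, 0.229], [0.447, 0.284]] c [0.507 0.259 0.062] edges [0.051 0.121 0.054 0.12 ] yaw(far-near) 0.045
plate [[0.566, 0.287], [0.567, 0.236], [0.446, 0.229], [0.447, 0.283]] c [0.506 0.258 0.066] edges [0.051 0.121 0.054 0.119] yaw(far-near) 0.045
plate [[0.565, 0.286], [0.566, 0.235], [0.446, 0.228], [0.446, 0.282]] c [0.506 0.258 0.07 ] edges [0.051 0.12  0.054 0.119] yaw(far-near) 0.045
press base [[0.658, 0.069], [0.657, -0.028], [0.444, -0.025], [0.445, 0.074]] c [0.551 0.023 0.012] edges [0.098 0.213 0.099 0.213] yaw(far-near) -0.02
bed [[0.582, 0.038], [0.582, 0.007], [0.476, 0.009], [0.477, 0.042]] c [0.529 0.024 0.035] edges [0.031 0.106 0.033 0.105] yaw(far-near) -0.03
tray [[0.655, -0.159], [0.622, -0.318], [0.44, -0.284], [0.469, -0.126]] c [ 0.546 -0.222  0.02 ] edges [0.162 0.185 0.16  0.189] yaw(far-near) -0.181
knob [[0.67601593 0.01996468 0.2       ]
 [0.6424053  0.02102454 0.2       ]
 [0.65952854 0.02050102 0.2       ]]
```

```bash

python3 -m crank '[{"delta_pos":[0,0,0],"spin":0.11,"claw":0},{"delta_pos":[0,0,0],"spin":0.11,"claw":0},{"delta_pos":[0,0,0],"spin":0.1,"claw":0},{"delta_pos":[40,-40,0],"spin":0,"claw":0},{"delta_pos":[40,-40,0],"spin":0,"claw":0},{"delta_pos":[40,-40,0],"spin":0,"claw":0},{"delta_pos":[40,-40,0],"spin":0,"claw":0},{"delta_pos":[40,-40,0],"spin":0,"claw":0}]' 40
python3 -m crank '[{"delta_pos":[40,-40,0],"spin":0,"claw":0},{"delta_pos":[35,-40,0],"spin":0,"claw":0},{"delta_pos":[0,-40,0],"spin":0,"claw":0},{"delta_pos":[0,-40,0],"spin":0,"claw":0},{"delta_pos":[0,0,0],"spin":0,"claw":0},{"delta_pos":[0,0,0],"spin":0,"claw":0}]'
python3 -c "
from h import *
f=snap('wrist','w_tray.png');print(f['state']['tcp_pos'],f['state']['eef_rot'])"
python3 -m crank '[{"delta_pos":[0,-40,0],"spin":0,"claw":0},{"delta_pos":[0,-40,0],"spin":0,"claw":0},{"delta_pos":[0,-40,0],"spin":0,"claw":0},{"delta_pos":[0,-40,0],"spin":0,"claw":0},{"delta_pos":[0,-40,0],"spin":0,"claw":0},{"delta_pos":[0,-40,0],"spin":0,"claw":0},{"delta_pos":[0,0,0],"spin":0,"claw":0},{"delta_pos":[0,0,0],"spin":0,"claw":0}]'
python3 -c "
from h import *
f=snap('wrist','w_press.png');print(f['state']['tcp_pos'],f['state']['eef_rot'])"
```

```text
time: 0.92
tcp_pos: [0.3561, -0.4355, 0.196]
eef_rot: [3.142, -0.0, 0.025]
contact_force: [0.5, -0.6, 0.5]
finger_gap: 0.0852
finger_force: 0.0
time: 1.42
tcp_pos: [0.4085, -0.2927, 0.1958]
eef_rot: [-3.141, 0.0, 0.029]
contact_force: [0.7, 0.0, -0.2]
finger_gap: 0.0853
finger_force: 0.0
[ 0.40846822 -0.29270763  0.19576886] [-3.14143936e+00  4.75797122e-04  2.93529133e-02]
time: 2.13
tcp_pos: [0.4032, -0.0544, 0.1965]
eef_rot: [3.141, -0.001, 0.029]
contact_force: [0.1, -0.8, 0.3]
finger_gap: 0.0858
finger_force: 0.0
[ 0.40324954 -0.05437577  0.1965084 ] [ 3.14059688e+00 -1.43401197e-03  2.90105522e-02]
```

```bash

python3 -m crank '[{"delta_pos":[32,-25,0],"spin":0,"claw":0},{"delta_pos":[32,-25,0],"spin":0,"claw":0},{"delta_pos":[32,-25,0],"spin":0,"claw":0},{"delta_pos":[0,0,0],"spin":0,"claw":0},{"delta_pos":[0,0,0],"spin":0,"claw":0}]'
python3 -c "
from h import *
f=snap('wrist','w_press.png');print(f['state']['tcp_pos'],f['state']['eef_rot']); import pickle; pickle.dump(f,open('press.pkl','wb'))"
python3 -m crank '[{"delta_pos":[0,-40,0],"spin":0,"claw":255},{"delta_pos":[0,-40,0],"spin":0,"claw":255},{"delta_pos":[0,-40,0],"spin":0,"claw":255},{"delta_pos":[0,-40,0],"spin":0,"claw":255},{"delta_pos":[0,-40,0],"spin":0,"claw":255},{"delta_pos":[0,-40,0],"spin":0,"claw":255},{"delta_pos":[0,0,0],"spin":0,"claw":255},{"delta_pos":[0,0,0],"spin":0,"claw":255}]'
python3 -c "
from h import *
f=snap('wrist','w_stand.png');print(f['state']['tcp_pos'],f['state']['eef_rot']); import pickle; pickle.dump(f,open('stand.pkl','wb'))
import cv2
a=cv2.imread('pics/w_press.png');b=cv2.imread('pics/w_stand.png')
cv2.imwrite('pics/a1.png',cv2.convertScaleAbs(a,alpha=1.5));cv2.imwrite('pics/b1.png',cv2.convertScaleAbs(b,alpha=1.5))"
```

```text
time: 2.6
tcp_pos: [0.4983, 0.0212, 0.1956]
eef_rot: [3.141, 0.001, 0.025]
contact_force: [-1.1, -0.7, -0.5]
finger_gap: 0.0856
finger_force: 0.0
[0.49831991 0.02115214 0.19556022] [3.14082170e+00 5.25818704e-04 2.49547641e-02]
time: 3.32
tcp_pos: [0.4901, 0.262, 0.196]
eef_rot: [3.141, 0.0, 0.027]
contact_force: [-0.2, -0.3, -0.2]
finger_gap: 0.0001
finger_force: 0.0
[0.49013481 0.26199683 0.19598301] [3.14062628e+00 7.47981675e-05 2.68896129e-02]
```

View pics/a1.png

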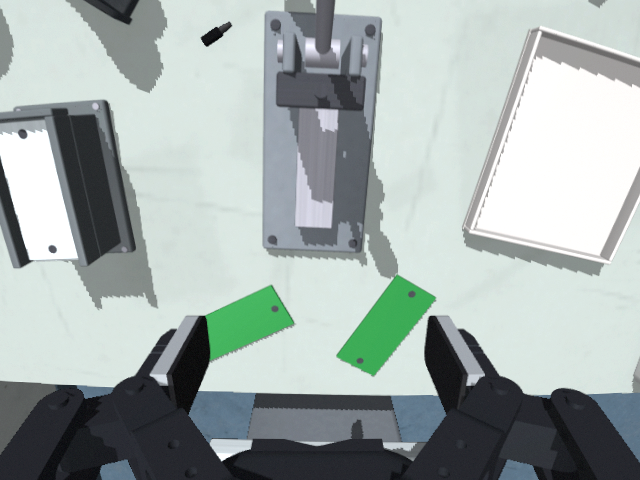

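View pics/b1.png

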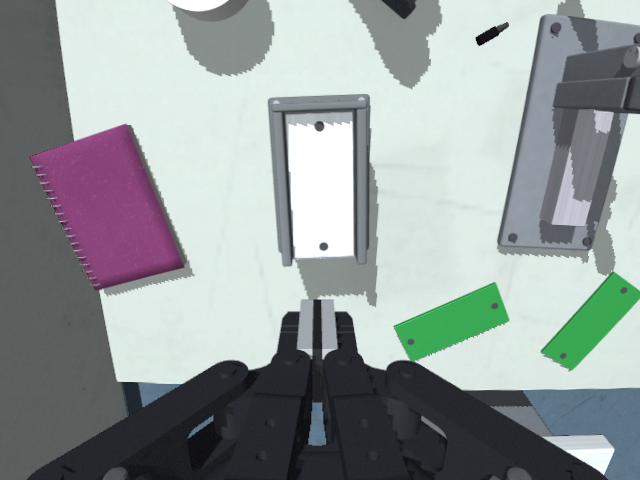

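```bash
python3 - <<'E'
from h import *
import pickle
def g(f,n,p,z):
    P=onz(f,p,z); e=P-np.roll(P,-1,0); l=P[0]+P[1]-P[2]-P[3]
    print(n,P[:,:2].round(3).tolist(),'c',P.mean(0).round(3),'edges',np.linalg.norm(e,axis=1).round(3),'yaw',round(float(np.arctan2(l[1],l[0])),3))
f=pickle.load(open('press.pkl','rb'))
g(f,'base',[(265,12),(381,18),(363,252),(263,248)],.012)
g(f,'bed',[(305,106),(338,109),(332,228),(295,226)],.035)
g(f,'stop',[(277,72),(365,76),(365,110),(277,104)],.108)
f=pickle.load(open('stand.pkl','rb'))
g(f,'cheeks',[(269,98),(370,95),(367,262),(282,265)],.072)
g(f,'plate',[(288,112),(352,110),(355,256),(296,258)],.066)
f=snap('top')
E
```

```text
base [[0.657, 0.068], [0.655, -0.029], [0.444, -0.027], [0.446, 0.073]] c [0.551 0.021 0.012] edges [0.097 0.211 0.1   0.211] yaw -0.018
bed [[0.582, 0.033], [0.58, 0.005], [0.476, 0.006], [0.477, 0.04]] c [0.529 0.021 0.035] edges [0.028 0.104 0.034 0.105] yaw -0.042
stop [[0.603, 0.049], [0.602, -0.007], [0.581, -0.009], [0.583, 0.049]] c [0.592 0.02  0.108] edges [0.056 0.021 0.058 0.02 ] yaw 0.029
cheeks [[0.579, 0.299], [0.583, 0.225], [0.45, 0.218], [0.445, 0.29]] c [0.514 0.258 0.072] edges [0.075 0.133 0.072 0.134] yaw 0.061
plate [[0.569, 0.286], [0.572, 0.237], [0.453, 0.228], [0.45, 0.278]] c [0.511 0.257 0.066] edges [0.049 0.12  0.051 0.12 ] yaw 0.069
```

The wrist views agree with the top view. The press is seen at (265..381, 12..252) with bed y≈0.022, stop face x≈0.582 and yaw −0.02. The stand cheeks are at (269..370, 95..265), with yaw≈0.06 and plate centre (0.509, 0.257). Going in to touch the pile.

```bash

python3 -m crank '[{"delta_pos":[0,0,0],"spin":-0.035,"claw":255},{"delta_pos":[34,6,20],"spin":0,"claw":255},{"delta_pos":[0,0,30],"spin":0,"claw":255},{"delta_pos":[0,0,30],"spin":0,"claw":255},{"delta_pos":[0,0,30],"spin":0,"claw":255},{"delta_pos":[0,0,8],"spin":0,"claw":255},{"delta_pos":[0,0,0],"spin":0,"claw":255},{"delta_pos":[0,0,0],"spin":0,"claw":255}]'
for i in 1; do python3 -m crank '[{"delta_pos":[0,0,2],"spin":0,"claw":255},{"delta_pos":[0,0,2],"spin":0,"claw":255},{"delta_pos":[0,0,0],"spin":0,"claw":255},{"delta_pos":[0,0,0],"spin":0,"claw":255}]'; done
python3 -m crank '[{"delta_pos":[0,0,2],"spin":0,"claw":255},{"delta_pos":[0,0,0],"spin":0,"claw":255},{"delta_pos":[0,0,0],"spin":0,"claw":255}]'
```

```text
time: 4.08
tcp_pos: [0.5251, 0.2573, 0.0785]
eef_rot: [3.141, -0.0, 0.059]
contact_force: [0.5, 0.2, 0.3]
finger_gap: 0.0
finger_force: 0.0
time: 4.42
tcp_pos: [0.5252, 0.259, 0.0752]
eef_rot: [-3.141, -0.002, 0.061]
contact_force: [0.3, 0.5, -0.3]
finger_gap: 0.0001
finger_force: 0.0
time: 4.67
tcp_pos: [0.5243, 0.2588, 0.072]
eef_rot: [3.142, 0.0, 0.061]
contact_force: [0.6, -0.6, 0.4]
finger_gap: -0.0001
finger_force: 0.0
```

```bash

python3 -m crank '[{"delta_pos":[0,0,1.5],"spin":0,"claw":255},{"delta_pos":[0,0,0],"spin":0,"claw":255},{"delta_pos":[0,0,0],"spin":0,"claw":255}]' | sed -n '2p;4p'
python3 -m crank '[{"delta_pos":[0,0,1.5],"spin":0,"claw":255},{"delta_pos":[0,0,0],"spin":0,"claw":255},{"delta_pos":[0,0,0],"spin":0,"claw":255}]'| sed -n '2p;4p'
python3 -m crank '[{"delta_pos":[0,0,1.5],"spin":0,"claw":255},{"delta_pos":[0,0,0],"spin":0,"claw":255},{"delta_pos":[0,0,0],"spin":0,"claw":255}]'| sed -n '2p;4p'
```

```text
tcp_pos: [0.5243, 0.2586, 0.0703]
contact_force: [0.4, 0.0, 0.2]
tcp_pos: [0.5244, 0.2586, 0.0688]
contact_force: [-1.1, 0.2, 0.5]
tcp_pos: [0.5244, 0.2586, 0.0673]
contact_force: [-0.3, 0.1, -0.9]
```

```bash

python3 -m crank '[{"delta_pos":[0,0,1.5],"spin":0,"claw":255},{"delta_pos":[0,0,0],"spin":0,"claw":255},{"delta_pos":[0,0,0],"spin":0,"claw":255}]' | sed -n '2p;4p'
python3 -m crank '[{"delta_pos":[0,0,0.7],"spin":0,"claw":255},{"delta_pos":[0,0,0],"spin":0,"claw":255},{"delta_pos":[0,0,0],"spin":0,"claw":255}]'| sed -n '2p;4p'
```

```text
tcp_pos: [0.5244, 0.2586, 0.0659]
contact_force: [0.2, -0.6, 0.3]
tcp_pos: [0.5244, 0.2586, 0.0652]
contact_force: [-0.5, 0.1, 0.6]
```

```bash

python3 -m crank '[{"delta_pos":[0,0,1.2],"spin":0,"claw":255},{"delta_pos":[0,0,0],"spin":0,"claw":255},{"delta_pos":[0,0,0],"spin":0,"claw":255}]' | sed -n '2p;4p'
python3 -m crank '[{"delta_pos":[0,0,1],"spin":0,"claw":255},{"delta_pos":[0,0,0],"spin":0,"claw":255},{"delta_pos":[0,0,0],"spin":0,"claw":255}]'| sed -n '2p;4p'
python3 -m crank '[{"delta_pos":[0,0,1],"spin":0,"claw":255},{"delta_pos":[0,0,0],"spin":0,"claw":255},{"delta_pos":[0,0,0],"spin":0,"claw":255}]'| sed -n '2p;4p'
```

```text
tcp_pos: [0.5244, 0.2586, 0.064]
contact_force: [0.8, 1.0, 1.1]
tcp_pos: [0.5244, 0.2586, 0.063]
contact_force: [0.6, -0.4, 0.0]
tcp_pos: [0.5244, 0.2586, 0.062]
contact_force: [-0.1, -0.2, 0.8]
```

```bash

python3 -m crank '[{"delta_pos":[0,0,0.7],"spin":0,"claw":255},{"delta_pos":[0,0,0],"spin":0,"claw":255},{"delta_pos":[0,0,0],"spin":0,"claw":255}]' | sed -n '2p;4p'
python3 -m crank '[{"delta_pos":[0,0,0.7],"spin":0,"claw":255},{"delta_pos":[0,0,0],"spin":0,"claw":255},{"delta_pos":[0,0,0],"spin":0,"claw":255}]'| sed -n '2p;4p'
```

```text
tcp_pos: [0.5245, 0.2586, 0.0613]
contact_force: [-0.8, -0.2, 0.8]
tcp_pos: [0.5244, 0.2587, 0.0606]
contact_force: [0.2, -0.9, 0.2]
```

```bash

python3 -m crank '[{"delta_pos":[0,0,0.7],"spin":0,"claw":255},{"delta_pos":[0,0,0],"spin":0,"claw":255},{"delta_pos":[0,0,0],"spin":0,"claw":255}]' | sed -n '2p;4p'
python3 -m crank '[{"delta_pos":[0,0,0.7],"spin":0,"claw":255},{"delta_pos":[0,0,0],"spin":0,"claw":255},{"delta_pos":[0,0,0],"spin":0,"claw":255}]'| sed -n '2p;4p'
python3 -m crank '[{"delta_pos":[0,0,0.7],"spin":0,"claw":255},{"delta_pos":[0,0,0],"spin":0,"claw":255},{"delta_pos":[0,0,0],"spin":0,"claw":255}]'| sed -n '2p;4p'
python3 -c "
from h import *
f=snap('wrist'); cv2.imwrite('pics/touch.png',cv2.convertScaleAbs(f['image'],alpha=1.5))"
```

```text
tcp_pos: [0.5245, 0.2586, 0.0599]
contact_force: [0.8, 0.0, -0.3]
tcp_pos: [0.5245, 0.2586, 0.0592]
contact_force: [-0.7, -0.6, 0.0]
tcp_pos: [0.5244, 0.2587, 0.0585]
contact_force: [-0.1, 0.7, 0.6]
```

View pics/touch.png

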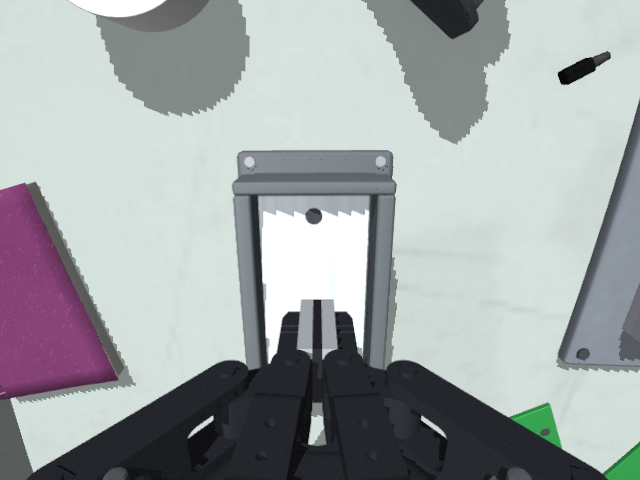

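Fingertips sit centred between the cheeks (258..371 px) close above the plate; continuing down.

```bash

python3 -m crank '[{"delta_pos":[0,0,0.7],"spin":0,"claw":255},{"delta_pos":[0,0,0],"spin":0,"claw":255},{"delta_pos":[0,0,0],"spin":0,"claw":255}]' | sed -n '2p;4p'
python3 -m crank '[{"delta_pos":[0,0,0.7],"spin":0,"claw":255},{"delta_pos":[0,0,0],"spin":0,"claw":255},{"delta_pos":[0,0,0],"spin":0,"claw":255}]'| sed -n '2p;4p'
python3 -m crank '[{"delta_pos":[0,0,0.7],"spin":0,"claw":255},{"delta_pos":[0,0,0],"spin":0,"claw":255},{"delta_pos":[0,0,0],"spin":0,"claw":255}]'| sed -n '2p;4p'
```

```text
tcp_pos: [0.5245, 0.2586, 0.0578]
contact_force: [0.5, 0.5, 0.6]
tcp_pos: [0.5244, 0.2586, 0.0571]
contact_force: [0.5, -0.7, -0.6]
tcp_pos: [0.5244, 0.2586, 0.0564]
contact_force: [0.6, 1.1, 1.0]
```

```bash

python3 -m crank '[{"delta_pos":[0,0,0.7],"spin":0,"claw":255},{"delta_pos":[0,0,0],"spin":0,"claw":255},{"delta_pos":[0,0,0],"spin":0,"claw":255}]' | sed -n '2p;4p'
python3 -m crank '[{"delta_pos":[0,0,0.7],"spin":0,"claw":255},{"delta_pos":[0,0,0],"spin":0,"claw":255},{"delta_pos":[0,0,0],"spin":0,"claw":255}]'| sed -n '2p;4p'
python3 - <<'E'
from h import *
f=snap('scene'); s=f['state']; print(s['tcp_pos'],s['tau'].round(2),s['wrist_torque'])
p=proj(f,s['tcp_pos'])[0].astype(int); print(p)
c=f['image'][p[1]-75:p[1]+75,p[0]-100:p[0]+100]
cv2.imwrite('pics/sc1.png',cv2.convertScaleAbs(cv2.resize(c,None,fx=4,fy=4,interpolation=cv2.INTER_CUBIC),alpha=1.6))
E
```

```text
tcp_pos: [0.5244, 0.2586, 0.0557]
contact_force: [-0.1, 0.5, 0.0]
tcp_pos: [0.5244, 0.2587, 0.055]
contact_force: [0.6, -0.3, -0.3]
[0.5244225  0.25865286 0.0550187 ] [ -0.   -40.72 -22.91  -0.    -0.    -0.  ] [ 0.03128214 -0.01166636 -0.06463811]
[256 317]
```

View pics/sc1.png

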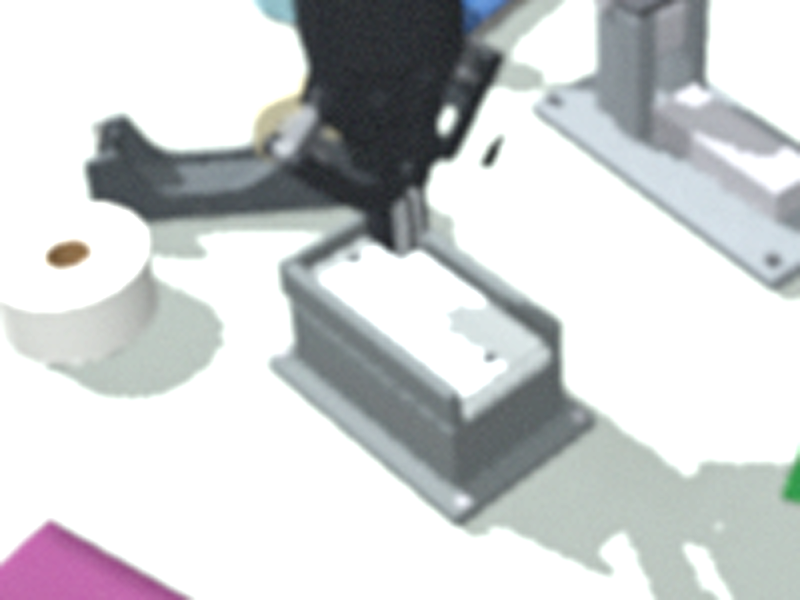

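In this view the finger end is at (405,248) while the nominal TCP projects to (400,300), so the tips stand well above the nominal TCP. I'll keep feeling downward.

```bash

python3 -m crank '[{"delta_pos":[0,0,1],"spin":0,"claw":255},{"delta_pos":[0,0,1],"spin":0,"claw":255},{"delta_pos":[0,0,0],"spin":0,"claw":255}]' | sed -n '2p;4p'
python3 -m crank '[{"delta_pos":[0,0,1],"spin":0,"claw":255},{"delta_pos":[0,0,0],"spin":0,"claw":255}]' | sed -n '2p;4p'
python3 -m crank '[{"delta_pos":[0,0,1],"spin":0,"claw":255},{"delta_pos":[0,0,0],"spin":0,"claw":255}]' | sed -n '2p;4p'
python3 -m crank '[{"delta_pos":[0,0,1],"spin":0,"claw":255},{"delta_pos":[0,0,0],"spin":0,"claw":255}]' | sed -n '2p;4p'
```

```text
tcp_pos: [0.5243, 0.2586, 0.0528]
contact_force: [-0.8, 0.6, -0.3]
tcp_pos: [0.5243, 0.2586, 0.0519]
contact_force: [-0.3, 0.0, -0.2]
tcp_pos: [0.5243, 0.2586, 0.0509]
contact_force: [0.7, 0.3, -0.9]
tcp_pos: [0.5244, 0.2586, 0.0499]
contact_force: [-0.3, 0.8, -1.6]
```

```bash

python3 -m crank '[{"delta_pos":[0,0,1],"spin":0,"claw":255},{"delta_pos":[0,0,0],"spin":0,"claw":255}]' | sed -n '2p;4p'
python3 -m crank '[{"delta_pos":[0,0,1],"spin":0,"claw":255},{"delta_pos":[0,0,0],"spin":0,"claw":255}]' | sed -n '2p;4p'
python3 -m crank '[{"delta_pos":[0,0,1],"spin":0,"claw":255},{"delta_pos":[0,0,0],"spin":0,"claw":255}]' | sed -n '2p;4p'
```

```text
tcp_pos: [0.5244, 0.2586, 0.0489]
contact_force: [0.5, 1.3, -0.1]
tcp_pos: [0.5244, 0.2586, 0.0479]
contact_force: [-0.8, 0.4, -0.3]
tcp_pos: [0.5244, 0.2586, 0.0469]
contact_force: [0.4, 0.4, 0.1]
```

```bash

python3 -m crank '[{"delta_pos":[0,0,1],"spin":0,"claw":255},{"delta_pos":[0,0,0],"spin":0,"claw":255}]' | sed -n '2p;4p'
python3 -m crank '[{"delta_pos":[0,0,1],"spin":0,"claw":255},{"delta_pos":[0,0,0],"spin":0,"claw":255}]' | sed -n '2p;4p'
python3 -m crank '[{"delta_pos":[0,0,1],"spin":0,"claw":255},{"delta_pos":[0,0,0],"spin":0,"claw":255}]' | sed -n '2p;4p'
python3 - <<'E'
from h import *
s=env.get_state(); t=s['tcp_pos']
f=snap('scene'); c=f['image'][255:355,190:320]
print(proj(f,[t,t+[0,0,.02]]))
a=cv2.resize(c,(520,400),interpolation=cv2.INTER_CUBIC)
cv2.imwrite('pics/sc2.png',cv2.convertScaleAbs(a,alpha=1.2))
E
```

```text
tcp_pos: [0.5244, 0.2586, 0.0459]
contact_force: [-0.1, 0.4, 0.3]
tcp_pos: [0.5243, 0.2586, 0.0449]
contact_force: [-0.6, -0.4, 0.1]
tcp_pos: [0.5244, 0.2586, 0.0439]
contact_force: [-0.3, 0.0, 0.2]
[[257.18130766 321.78439401]
 [256.55075317 314.29101037]]
```

View pics/sc2.png

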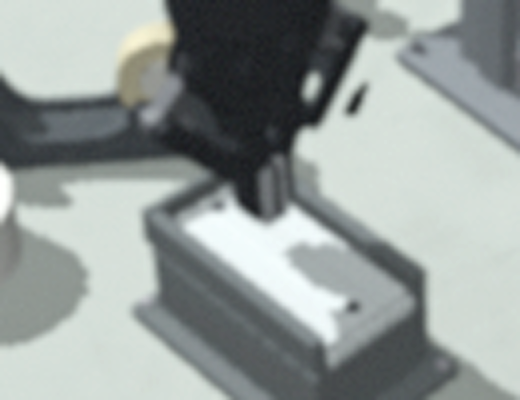

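The tip shows at about (255.5,309.5) native while the TCP projects to (257,322), so the tip sits roughly 33 mm above the nominal TCP. Continuing by touch.

```bash

python3 -m crank '[{"delta_pos":[0,0,1.5],"spin":0,"claw":255},{"delta_pos":[0,0,1.5],"spin":0,"claw":255},{"delta_pos":[0,0,0],"spin":0,"claw":255}]' | sed -n '2p;4p'
python3 -m crank '[{"delta_pos":[0,0,1.5],"spin":0,"claw":255},{"delta_pos":[0,0,0],"spin":0,"claw":255}]' | sed -n '2p;4p'
python3 -m crank '[{"delta_pos":[0,0,1],"spin":0,"claw":255},{"delta_pos":[0,0,0],"spin":0,"claw":255}]' | sed -n '2p;4p'
python3 -m crank '[{"delta_pos":[0,0,1],"spin":0,"claw":255},{"delta_pos":[0,0,0],"spin":0,"claw":255}]' | sed -n '2p;4p'
python3 -m crank '[{"delta_pos":[0,0,1],"spin":0,"claw":255},{"delta_pos":[0,0,0],"spin":0,"claw":255}]' | sed -n '2p;4p'
```

```text
tcp_pos: [0.5242, 0.2585, 0.0407]
contact_force: [0.3, 0.5, -1.1]
tcp_pos: [0.5243, 0.2586, 0.0393]
contact_force: [-0.6, 0.0, -0.2]
tcp_pos: [0.5244, 0.2586, 0.0384]
contact_force: [-0.6, 0.4, -0.2]
tcp_pos: [0.5243, 0.2586, 0.0374]
contact_force: [0.5, -0.6, -0.1]
tcp_pos: [0.5244, 0.2586, 0.0364]
contact_force: [0.6, -0.2, -0.0]
```

```bash

python3 -m crank '[{"delta_pos":[0,0,1],"spin":0,"claw":255},{"delta_pos":[0,0,0],"spin":0,"claw":255}]' | sed -n '2p;4p'
python3 -m crank '[{"delta_pos":[0,0,1],"spin":0,"claw":255},{"delta_pos":[0,0,0],"spin":0,"claw":255}]' | sed -n '2p;4p'
python3 -m crank '[{"delta_pos":[0,0,1],"spin":0,"claw":255},{"delta_pos":[0,0,0],"spin":0,"claw":255}]' | sed -n '2p;4p'
python3 -m crank '[{"delta_pos":[0,0,1],"spin":0,"claw":255},{"delta_pos":[0,0,0],"spin":0,"claw":255}]' | sed -n '2p;4p'
python3 -m crank '[{"delta_pos":[0,0,1],"spin":0,"claw":255},{"delta_pos":[0,0,0],"spin":0,"claw":255}]' | sed -n '2p;4p'
```

```text
tcp_pos: [0.5244, 0.2586, 0.0354]
contact_force: [-0.2, -0.3, 0.8]
tcp_pos: [0.5243, 0.2586, 0.0344]
contact_force: [-0.3, -0.2, -0.8]
tcp_pos: [0.5244, 0.2586, 0.0334]
contact_force: [-0.3, -0.2, 0.1]
tcp_pos: [0.5244, 0.2586, 0.0324]
contact_force: [0.1, 0.2, -0.4]
tcp_pos: [0.5244, 0.2586, 0.0314]
contact_force: [0.1, -0.1, -0.0]
```

```bash

python3 -m crank '[{"delta_pos":[0,0,1],"spin":0,"claw":255},{"delta_pos":[0,0,0],"spin":0,"claw":255}]' | sed -n '2p;4p'
python3 -m crank '[{"delta_pos":[0,0,1],"spin":0,"claw":255},{"delta_pos":[0,0,0],"spin":0,"claw":255}]' | sed -n '2p;4p'
python3 -m crank '[{"delta_pos":[0,0,1],"spin":0,"claw":255},{"delta_pos":[0,0,0],"spin":0,"claw":255}]' | sed -n '2p;4p'
python3 -m crank '[{"delta_pos":[0,0,1],"spin":0,"claw":255},{"delta_pos":[0,0,0],"spin":0,"claw":255}]' | sed -n '2p;4p'
python3 - <<'E'
from h import *
s=env.get_state(); print(s['joint_positions'])
f=snap('wrist'); g=snap('scene')
a=f['image'][140:440,160:480]; b=cv2.resize(g['image'][265:340,200:310],(440,300),interpolation=cv2.INTER_CUBIC)
cv2.imwrite('pics/m.png',np.hstack([a,b]))
E
```

```text
tcp_pos: [0.5243, 0.2586, 0.0304]
contact_force: [-0.3, 0.2, -0.3]
tcp_pos: [0.5244, 0.2586, 0.0294]
contact_force: [0.1, -0.9, -0.2]
tcp_pos: [0.5244, 0.2586, 0.0284]
contact_force: [0.4, 0.4, -0.4]
tcp_pos: [0.5244, 0.2586, 0.0274]
contact_force: [-0.8, 0.8, 0.6]
[3.83692690e-01 4.43065958e-01 1.83456420e+00 8.75223496e-06
 8.64199927e-01 1.89368936e+00]
```

View pics/m.png

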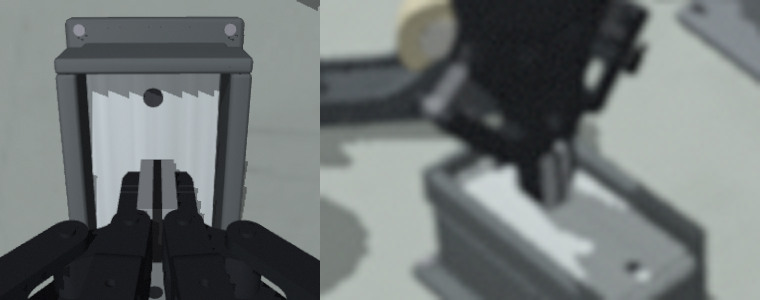

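Fingertips appear nearly on the plate (tip at (158,160) in the left crop, (553,205) in the right); the plate top works out to z≈0.065, so probably 4 plates.

```bash

python3 -m crank '[{"delta_pos":[0,0,1],"spin":0,"claw":255},{"delta_pos":[0,0,0],"spin":0,"claw":255}]' | sed -n '2p;4p'
python3 -m crank '[{"delta_pos":[0,0,1],"spin":0,"claw":255},{"delta_pos":[0,0,0],"spin":0,"claw":255}]' | sed -n '2p;4p'
python3 -m crank '[{"delta_pos":[0,0,1],"spin":0,"claw":255},{"delta_pos":[0,0,0],"spin":0,"claw":255}]' | sed -n '2p;4p'
python3 -m crank '[{"delta_pos":[0,0,1],"spin":0,"claw":255},{"delta_pos":[0,0,0],"spin":0,"claw":255}]' | sed -n '2p;4p'
python3 -m crank '[{"delta_pos":[0,0,1],"spin":0,"claw":255},{"delta_pos":[0,0,0],"spin":0,"claw":255}]' | sed -n '2p;4p'
```

```text
tcp_pos: [0.5248, 0.2588, 0.0268]
contact_force: [0.0, -0.5, 1.8]
tcp_pos: [0.5248, 0.2588, 0.0268]
contact_force: [-3.0, -1.3, 6.4]
tcp_pos: [0.5249, 0.2589, 0.0268]
contact_force: [-2.9, -2.5, 12.7]
tcp_pos: [0.525, 0.2589, 0.0267]
contact_force: [-4.7, -1.8, 15.8]
tcp_pos: [0.5252, 0.259, 0.0267]
contact_force: [-6.8, -3.0, 21.7]
```

Contact at nominal TCP z=0.0268, so the fingertips really sit about 39 mm behind the stated TCP. Relax to about 8 N and drag the plate out 50 mm.

```bash

python3 -m crank '[{"delta_pos":[0,0,-2.5],"spin":0,"claw":255},{"delta_pos":[-4,0,0],"spin":0,"claw":255},{"delta_pos":[-7,0,0],"spin":0,"claw":255},{"delta_pos":[-7,0,0],"spin":0,"claw":255},{"delta_pos":[0,0,0],"spin":0,"claw":255}]' | sed -n '2p;4p'
python3 -m crank '[{"delta_pos":[-7,0,0],"spin":0,"claw":255},{"delta_pos":[-7,0,0],"spin":0,"claw":255},{"delta_pos":[-7,0,0],"spin":0,"claw":255},{"delta_pos":[-7,0,0],"spin":0,"claw":255},{"delta_pos":[-5,0,0],"spin":0,"claw":255},{"delta_pos":[0,0,0],"spin":0,"claw":255}]' | sed -n '2p;4p'
python3 - <<'E'
from h import *
g=snap('scene')
b=cv2.resize(g['image'][255:375,190:350],(800,600),interpolation=cv2.INTER_CUBIC)
cv2.imwrite('pics/m2.png',b)
E
```

```text
tcp_pos: [0.508, 0.2584, 0.0267]
contact_force: [-0.1, 0.8, 9.8]
tcp_pos: [0.4751, 0.2565, 0.0267]
contact_force: [0.7, -0.2, 9.7]
```

View pics/m2.png

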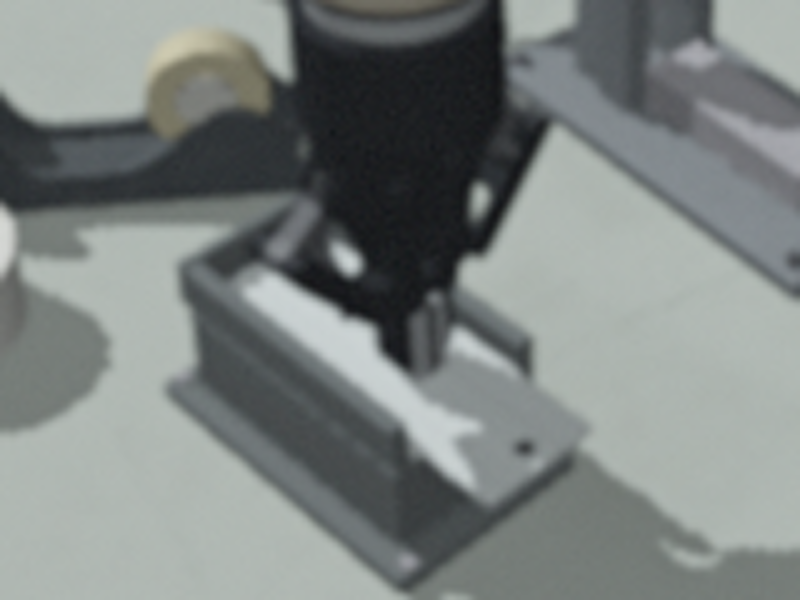

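The plate slid out alone; its front hole is at (527,447) and it overhangs the lip by about 49 mm. Now straddle and pinch the overhang.

```bash

python3 -m crank '[{"delta_pos":[0,0,-20],"spin":0,"claw":255},{"delta_pos":[0,1.5,-20],"spin":0,"claw":0},{"delta_pos":[-26,0,0],"spin":0,"claw":0},{"delta_pos":[-27,0,0],"spin":0,"claw":0},{"delta_pos":[0,0,0],"spin":0,"claw":0},{"delta_pos":[0,0,0],"spin":0,"claw":0},{"delta_pos":[0,0,0],"spin":0,"claw":0},{"delta_pos":[0,0,0],"spin":0,"claw":0}]'
python3 - <<'E'
from h import *
f=snap('wrist','grip1.png')
E
```

```text
time: 16.05
tcp_pos: [0.4215, 0.2511, 0.065]
eef_rot: [-3.141, -0.001, 0.061]
contact_force: [0.3, 0.1, 0.6]
finger_gap: 0.0833
finger_force: 0.0
```

View pics/grip1.png

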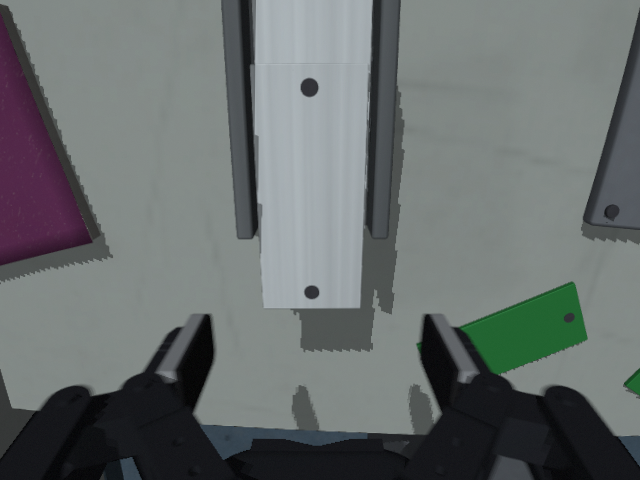

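```bash
python3 - <<'E'
from h import *
f=snap('wrist'); t=np.array(f['state']['tcp_pos']); M=R.from_euler('xyz',f['state']['eef_rot']).as_matrix()
for n,p,z in(('near edge',[(263,308),(361,308)],.066),('far edge',[(251,64),(370,64)],.066),('cheek fronts',[(245,239),(380,239)],.072)):
    P=onz(f,p,z); print(n,P.round(4).tolist(),'tool',((P-t)@M).round(4).tolist())
E
```

```text
near edge [[0.4054, 0.2778, 0.066], [0.4085, 0.2272, 0.066]] tool [[-0.0147, -0.0277, -0.001], [-0.0147, 0.023, -0.001]]
far edge [[0.5215, 0.2848, 0.066], [0.5244, 0.2346, 0.066]] tool [[0.1016, -0.0277, -0.0009], [0.1016, 0.0226, -0.0009]]
cheek fronts [[0.4449, 0.286, 0.072], [0.4487, 0.2229, 0.072]] tool [[0.0253, -0.0335, -0.0069], [0.0253, 0.0297, -0.0069]]
```

```bash

python3 -m crank '[{"delta_pos":[0,-2.5,20],"spin":0,"claw":0},{"delta_pos":[0,0,20],"spin":0,"claw":0},{"delta_pos":[0,0,13],"spin":0,"claw":0},{"delta_pos":[0,0,0],"spin":0,"claw":60},{"delta_pos":[0,0,0],"spin":0,"claw":255},{"delta_pos":[0,0,0],"spin":0,"claw":255},{"delta_pos":[0,0,0],"spin":0,"claw":255},{"delta_pos":[0,0,0],"spin":0,"claw":255}]' 40
python3 -m crank '[{"delta_pos":[0,0,0],"spin":0,"claw":255},{"delta_pos":[0,0,0],"spin":0,"claw":255}]' |tail -4
```

```text
time: 16.82
tcp_pos: [0.4217, 0.2538, 0.0131]
eef_rot: [-3.141, -0.002, 0.061]
contact_force: [-0.6, 1.2, 0.0]
finger_gap: 0.0505
finger_force: 41.5
eef_rot: [-3.141, -0.002, 0.061]
contact_force: [0.4, -0.2, 0.4]
finger_gap: 0.0508
finger_force: 41.6
```

```bash

python3 -m crank '[{"delta_pos":[0,0,-6],"spin":0,"claw":255},{"delta_pos":[0,0,-20],"spin":0,"claw":255},{"delta_pos":[0,0,-20],"spin":0,"claw":255},{"delta_pos":[0,0,-10],"spin":0,"claw":255},{"delta_pos":[0,0,0],"spin":0.04,"claw":255},{"delta_pos":[0,0,0],"spin":0.04,"claw":255}]' 60
python3 -m crank '[{"delta_pos":[0,25,0],"spin":0,"claw":255},{"delta_pos":[0,33,0],"spin":0,"claw":255},{"delta_pos":[6,33,0],"spin":0,"claw":255},{"delta_pos":[6,33,0],"spin":0,"claw":255},{"delta_pos":[6,33,0],"spin":0,"claw":255},{"delta_pos":[6,33,0],"spin":0,"claw":255},{"delta_pos":[8,33,0],"spin":0,"claw":255},{"delta_pos":[0,0,0],"spin":0,"claw":255}]'
python3 -m crank '[{"delta_pos":[0,0,0],"spin":0,"claw":255},{"delta_pos":[0,0,0],"spin":0,"claw":255}]'
python3 - <<'E'
from h import *
f=snap('wrist','over1.png')
E
```

```text
time: 17.48
tcp_pos: [0.4215, 0.2538, 0.0695]
eef_rot: [-3.14, -0.002, -0.021]
contact_force: [-0.4, -0.6, -1.4]
finger_gap: 0.0499
finger_force: 62.3
time: 18.15
tcp_pos: [0.45, 0.0251, 0.0687]
eef_rot: [3.139, -0.003, -0.024]
contact_force: [-0.7, -0.3, -0.2]
finger_gap: 0.0497
finger_force: 62.4
time: 18.32
tcp_pos: [0.4479, 0.0299, 0.0681]
eef_rot: [-3.141, 0.001, -0.02]
contact_force: [0.4, -0.7, -0.6]
finger_gap: 0.05
finger_force: 62.4
```

View pics/over1.png

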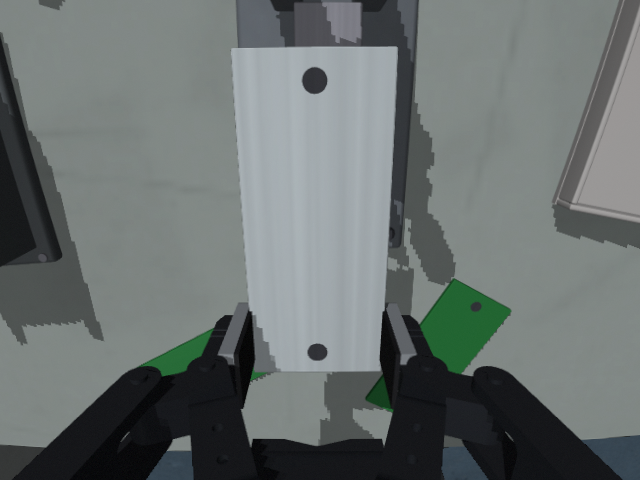

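```bash
cat >> h.py <<'E'
def plate_pnp(f,px):
    # px: far-left, far-right, near-right, near-left; object x to far, y left -> tool coords
    o=np.array([[60,26,0],[60,-26,0],[-60,-26,0],[-60,26,0]],float)/1000
    ok,r,t=cv2.solvePnP(o,np.array(px,float),K(f),np.array(f['distortion'],float))
    Rc=cv2.Rodrigues(r)[0]; D=np.diag([1,-1,-1.]); cp,M=campose(f)
    return cp+M@D@t.ravel(), M@D@Rc   # world centre of top, axes
E
python3 - <<'E'
from h import *
f=snap('wrist'); t=np.array(f['state']['tcp_pos'])
c,A=plate_pnp(f,[(232,48),(397,46),(386,371),(248,372)])
print('centre top',c.round(4),'rel',(c-t).round(4),'x axis',A[:,0].round(3),'z',A[:,2].round(3))
P=onz(f,[(303,47),(361,45)],.035); print(P)
E
```

```text
centre top [0.491  0.0298 0.1142] rel [ 0.0432 -0.0007  0.0463] x axis [ 0.998 -0.012 -0.058] z [ 0.058 -0.     0.998]
[[0.56050042 0.03504073 0.035     ]
 [0.56094537 0.00616445 0.035     ]]
```

```bash

python3 -m crank '[{"delta_pos":[12,4,0],"spin":0,"claw":255},{"delta_pos":[12,3.5,10],"spin":0,"claw":255},{"delta_pos":[0,0,20],"spin":0,"claw":255},{"delta_pos":[0,0,20],"spin":0,"claw":255},{"delta_pos":[0,0,15],"spin":0,"claw":255},{"delta_pos":[0,0,4],"spin":0,"claw":255},{"delta_pos":[0,0,0],"spin":0,"claw":255},{"delta_pos":[0,0,0],"spin":0,"claw":255}]'
for k in 1; do python3 -m crank '[{"delta_pos":[0,0,2],"spin":0,"claw":255},{"delta_pos":[0,0,0],"spin":0,"claw":255}]' | sed -n '2p;4p'; python3 -m crank '[{"delta_pos":[0,0,2],"spin":0,"claw":255},{"delta_pos":[0,0,0],"spin":0,"claw":255}]' | sed -n '2p;4p'; done
```

```text
time: 19.08
tcp_pos: [0.4723, 0.0227, -0.0007]
eef_rot: [-3.142, -0.0, -0.018]
contact_force: [-0.2, 0.1, 0.5]
finger_gap: 0.05
finger_force: 62.4
tcp_pos: [0.4732, 0.0221, -0.002]
contact_force: [-0.4, 0.0, -1.1]
tcp_pos: [0.4726, 0.0218, -0.0045]
contact_force: [0.7, 0.4, -0.6]
```

```bash

python3 -m crank '[{"delta_pos":[0,0,1.5],"spin":0,"claw":255},{"delta_pos":[0,0,0],"spin":0,"claw":255}]' | sed -n '2p;4p'
python3 -m crank '[{"delta_pos":[0,0,1.5],"spin":0,"claw":255},{"delta_pos":[0,0,0],"spin":0,"claw":255}]' | sed -n '2p;4p'
python3 -m crank '[{"delta_pos":[0,0,1.5],"spin":0,"claw":255},{"delta_pos":[0,0,0],"spin":0,"claw":255}]' | sed -n '2p;4p'
python3 -m crank '[{"delta_pos":[0,0,1.5],"spin":0,"claw":255},{"delta_pos":[0,0,0],"spin":0,"claw":255}]' | sed -n '2p;4p'
python3 -m crank '[{"delta_pos":[0,0,1],"spin":0,"claw":255},{"delta_pos":[0,0,0],"spin":0,"claw":255}]' | sed -n '2p;4p'
```

```text
tcp_pos: [0.4721, 0.0217, -0.0064]
contact_force: [0.2, -0.7, -0.9]
tcp_pos: [0.472, 0.0217, -0.0081]
contact_force: [1.1, -0.2, -0.8]
tcp_pos: [0.4721, 0.0218, -0.0096]
contact_force: [0.4, -0.3, -0.7]
tcp_pos: [0.4722, 0.0218, -0.0099]
contact_force: [-3.4, -0.4, 9.5]
tcp_pos: [0.4721, 0.0218, -0.0101]
contact_force: [-5.8, 0.4, 16.8]
```

Contact at TCP z −0.0097 matches a bed height of 35 mm only if the stand holds 3 plates. Ease off and slide forward to the stop.

```bash

python3 -m crank '[{"delta_pos":[0,0,-1.5],"spin":0,"claw":255},{"delta_pos":[3,0,0],"spin":0,"claw":255},{"delta_pos":[2,0,0],"spin":0,"claw":255},{"delta_pos":[0,0,0],"spin":0,"claw":255}]' | sed -n '2p;4p'
python3 -m crank '[{"delta_pos":[1.5,0,0],"spin":0,"claw":255},{"delta_pos":[0,0,0],"spin":0,"claw":255}]' | sed -n '2p;4p'
python3 -m crank '[{"delta_pos":[1.5,0,0],"spin":0,"claw":255},{"delta_pos":[0,0,0],"spin":0,"claw":255}]' | sed -n '2p;4p'
python3 -m crank '[{"delta_pos":[1.5,0,0],"spin":0,"claw":255},{"delta_pos":[0,0,0],"spin":0,"claw":255}]' | sed -n '2p;4p'
```

```text
tcp_pos: [0.4768, 0.0218, -0.0098]
contact_force: [-4.3, -0.1, 10.0]
tcp_pos: [0.4778, 0.0218, -0.01]
contact_force: [-3.7, 0.2, 8.4]
tcp_pos: [0.4789, 0.0217, -0.0099]
contact_force: [-5.6, 0.1, 11.1]
tcp_pos: [0.4788, 0.0218, -0.0099]
contact_force: [-8.8, 0.5, 15.3]
```

```bash

python3 -m crank '[{"delta_pos":[0,0,-1],"spin":0,"claw":255},{"delta_pos":[0,0,0],"spin":0,"claw":0},{"delta_pos":[0,0,0],"spin":0,"claw":0},{"delta_pos":[0,0,0],"spin":0,"claw":0},{"delta_pos":[0,0,0],"spin":0,"claw":0},{"delta_pos":[0,0,-20],"spin":0,"claw":0},{"delta_pos":[0,0,-40],"spin":0,"claw":0},{"delta_pos":[0,0,-30],"spin":0,"claw":0}]' | sed -n '2p;4p'
python3 -m crank '[{"delta_pos":[0,0,0],"spin":0,"claw":0},{"delta_pos":[0,0,0],"spin":0,"claw":0}]' | sed -n '2p;4p'
python3 - <<'E'
from h import *
f=snap('wrist','placed1.png')
g=f['image'].astype(int); 
E
```

```text
tcp_pos: [0.4815, 0.0216, 0.0815]
contact_force: [1.4, -0.5, 0.8]
tcp_pos: [0.4844, 0.0215, 0.0828]
contact_force: [0.2, -0.3, -1.3]
```

View pics/placed1.png

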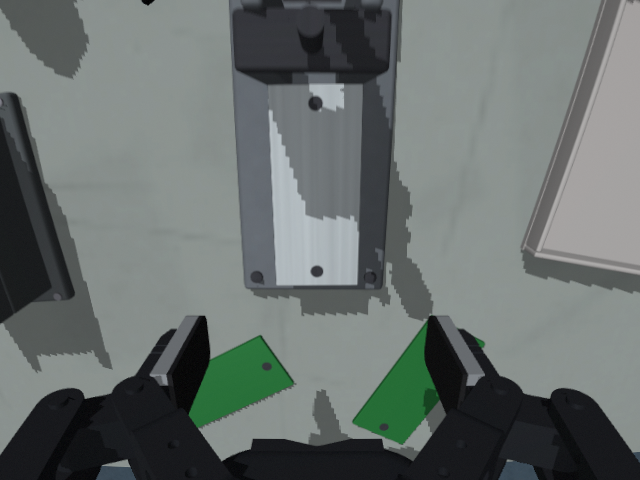

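The plate lies straight on the bed (rows 85–287, cols 268–362), its far edge at the stop. Next plate.

```bash

python3 - <<'E'
from h import *
f=snap('wrist')
for p in([(268,85),(362,85)],[(275,287),(358,286)]): print(onz(f,p,.039).round(4).tolist())
E
python3 -m crank '[{"delta_pos":[0,-15,0],"spin":-0.04,"claw":255},{"delta_pos":[0,-30,0],"spin":-0.04,"claw":255},{"delta_pos":[8,-38,0],"spin":0,"claw":255},{"delta_pos":[10,-38,0],"spin":0,"claw":255},{"delta_pos":[10,-38,0],"spin":0,"claw":255},{"delta_pos":[10,-38,0],"spin":0,"claw":255},{"delta_pos":[10,-38,0],"spin":0,"claw":255},{"delta_pos":[0,0,0],"spin":0,"claw":255}]' | sed -n '2,4p'
python3 -m crank '[{"delta_pos":[0,0,0],"spin":0,"claw":255},{"delta_pos":[0,0,0],"spin":0,"claw":255}]' | sed -n '2,4p'
```

```text
[[0.578, 0.0456, 0.039], [0.577, -0.0045, 0.039]]
[[0.459, 0.0482, 0.039], [0.4587, -0.0041, 0.039]]
tcp_pos: [0.5181, 0.2653, 0.0789]
eef_rot: [-3.139, -0.0, 0.065]
contact_force: [0.4, 0.2, 0.7]
tcp_pos: [0.5157, 0.2583, 0.0782]
eef_rot: [3.14, 0.005, 0.062]
contact_force: [-0.4, -1.2, 0.2]
```

```bash

python3 -m crank '[{"delta_pos":[8,-1,20],"spin":0,"claw":255},{"delta_pos":[0,0,20],"spin":0,"claw":255},{"delta_pos":[0,0,10],"spin":0,"claw":255},{"delta_pos":[0,0,3],"spin":0,"claw":255},{"delta_pos":[0,0,0],"spin":0,"claw":255},{"delta_pos":[0,0,0],"spin":0,"claw":255}]' | sed -n '2,4p'
python3 -m crank '[{"delta_pos":[0,0,1.5],"spin":0,"claw":255},{"delta_pos":[0,0,1],"spin":0,"claw":255},{"delta_pos":[0,0,0],"spin":0,"claw":255}]' | sed -n '2,4p'
python3 -m crank '[{"delta_pos":[0,0,1],"spin":0,"claw":255},{"delta_pos":[0,0,0],"spin":0,"claw":255},{"delta_pos":[0,0,0],"spin":0,"claw":255}]' | sed -n '2,4p'
```

```text
tcp_pos: [0.5257, 0.2599, 0.0278]
eef_rot: [3.141, 0.0, 0.06]
contact_force: [0.3, 0.7, 0.4]
tcp_pos: [0.5262, 0.2608, 0.0258]
eef_rot: [-3.141, -0.001, 0.061]
contact_force: [0.4, -0.0, -0.3]
tcp_pos: [0.5257, 0.2608, 0.0242]
eef_rot: [-3.142, -0.0, 0.061]
contact_force: [-0.6, 0.5, 0.3]
```

Drag with ~10 N once touched.

```bash

python3 -m crank '[{"delta_pos":[0,1,1.5],"spin":0,"claw":255},{"delta_pos":[0,0,1],"spin":0,"claw":255},{"delta_pos":[0,0,0],"spin":0,"claw":255}]' | sed -n '2,4p'
python3 -m crank '[{"delta_pos":[0,0,1],"spin":0,"claw":255},{"delta_pos":[0,0,0],"spin":0,"claw":255},{"delta_pos":[0,0,0],"spin":0,"claw":255}]' | sed -n '2,4p'
```

```text
tcp_pos: [0.5261, 0.26, 0.0228]
eef_rot: [-3.141, -0.0, 0.061]
contact_force: [-1.7, 0.4, 6.4]
tcp_pos: [0.5261, 0.26, 0.0227]
eef_rot: [-3.141, -0.0, 0.061]
contact_force: [-3.4, -0.8, 12.0]
```

```bash

python3 -m crank '[{"delta_pos":[-4,0,0],"spin":0,"claw":255},{"delta_pos":[-7,0,0],"spin":0,"claw":255},{"delta_pos":[-7,0,0],"spin":0,"claw":255},{"delta_pos":[-7,0,0],"spin":0,"claw":255},{"delta_pos":[-7,0,0],"spin":0,"claw":255},{"delta_pos":[-7,0,0],"spin":0,"claw":255},{"delta_pos":[-7,0,0],"spin":0,"claw":255},{"delta_pos":[-5,0,0],"spin":0,"claw":255}]' | sed -n '2,4p'
python3 -m crank '[{"delta_pos":[0,0,0],"spin":0,"claw":255},{"delta_pos":[0,0,-20],"spin":0,"claw":255},{"delta_pos":[0,0,-24],"spin":0,"claw":0},{"delta_pos":[-26,0,0],"spin":0,"claw":0},{"delta_pos":[-27,0,0],"spin":0,"claw":0},{"delta_pos":[0,0,0],"spin":0,"claw":0},{"delta_pos":[0,0,0],"spin":0,"claw":0},{"delta_pos":[0,0,0],"spin":0,"claw":0}]' | sed -n '2,4p'
python3 - <<'E'
from h import *
f=snap('wrist','grip2.png'); t=np.array(f['state']['tcp_pos']); M=R.from_euler('xyz',f['state']['eef_rot']).as_matrix()
g=cv2.GaussianBlur(cv2.cvtColor(f['image'],cv2.COLOR_BGR2GRAY),(3,3),0)
# near edge rows along column 300..320 (avoid hole), bright->dark
col=g[:,290:300].mean(1); print('rows', [(r,int(col[r])) for r in range(230,360,6)])
r=280; row=g[r-2:r+3].mean(0); d=np.diff(row); print('cols',np.argsort(-abs(d))[:8],d[np.argsort(-abs(d))[:8]].round())
E
```

```text
tcp_pos: [0.4777, 0.2578, 0.0228]
eef_rot: [-3.139, -0.007, 0.061]
contact_force: [1.3, -0.3, 6.8]
tcp_pos: [0.4222, 0.2535, 0.0646]
eef_rot: [-3.141, -0.001, 0.061]
contact_force: [-0.3, -0.3, 0.5]
rows [(230, 172), (236, 172), (242, 172), (248, 172), (254, 172), (260, 172), (266, 171), (272, 171), (278, 171), (284, 171), (290, 170), (296, 170), (302, 170), (308, 169), (314, 167), (320, 137), (326, 138), (332, 138), (338, 138), (344, 138), (350, 138), (356, 138)]
cols [365 396 364 366 268 397 267 395] [-32.  25. -21. -18.  16.  13.  13.  12.]
```

```bash

python3 - <<'E'
from h import *
f=snap('wrist'); t=np.array(f['state']['tcp_pos']); M=R.from_euler('xyz',f['state']['eef_rot']).as_matrix()
print(((onz(f,[(267,280),(365,280),(295,316.5)],.058)-t)@M).round(4))
E
python3 -m crank '[{"delta_pos":[0,-1.2,20],"spin":0,"claw":0},{"delta_pos":[0,0,20],"spin":0,"claw":0},{"delta_pos":[0,0,11.5],"spin":0,"claw":0},{"delta_pos":[0,0,0],"spin":0,"claw":60},{"delta_pos":[0,0,0],"spin":0,"claw":255},{"delta_pos":[0,0,0],"spin":0,"claw":255},{"delta_pos":[0,0,0],"spin":0,"claw":255},{"delta_pos":[0,0,0],"spin":0,"claw":255}]' 50
python3 -m crank '[{"delta_pos":[0,0,0],"spin":0,"claw":255},{"delta_pos":[0,0,-3],"spin":0,"claw":255},{"delta_pos":[0,0,-10],"spin":0,"claw":255},{"delta_pos":[0,0,0],"spin":0,"claw":255}]' 60
```

```text
[[-0.0023 -0.026   0.0067]
 [-0.0023  0.0254  0.0067]
 [-0.0242 -0.0117  0.0067]]
time: 26.45
tcp_pos: [0.4229, 0.255, 0.0141]
eef_rot: [-3.141, -0.002, 0.061]
contact_force: [-0.1, 0.1, -1.0]
finger_gap: 0.0505
finger_force: 51.8
time: 26.78
tcp_pos: [0.4231, 0.2552, 0.0279]
eef_rot: [-3.14, -0.003, 0.061]
contact_force: [1.2, 0.3, -1.1]
finger_gap: 0.0496
finger_force: 62.9
```

```bash

python3 -m crank '[{"delta_pos":[0,0,-20],"spin":0,"claw":255},{"delta_pos":[0,0,-20],"spin":0,"claw":255},{"delta_pos":[0,0,0],"spin":0.04,"claw":255},{"delta_pos":[0,0,0],"spin":0.04,"claw":255},{"delta_pos":[0,25,0],"spin":0,"claw":255},{"delta_pos":[0,33,0],"spin":0,"claw":255},{"delta_pos":[6,33,0],"spin":0,"claw":255},{"delta_pos":[6,33,0],"spin":0,"claw":255}]'|sed -n '2,6p'
python3 -m crank '[{"delta_pos":[6,33,0],"spin":0,"claw":255},{"delta_pos":[6,33,0],"spin":0,"claw":255},{"delta_pos":[8,33,0],"spin":0,"claw":255},{"delta_pos":[0,8,0],"spin":0,"claw":255},{"delta_pos":[0,0,0],"spin":0,"claw":255},{"delta_pos":[0,0,0],"spin":0,"claw":255}]'|sed -n '2,6p'
python3 - <<'E'
from h import *
f=snap('wrist','over2.png')
g=cv2.GaussianBlur(cv2.cvtColor(f['image'],cv2.COLOR_BGR2GRAY),(3,3),0).astype(int)
m=((g>125)&(g<200)).astype(np.uint8)
for r in (60,90,120,160,200,240,280): 
    d=np.diff(g[r-1:r+2].mean(0)); i=np.argsort(-abs(d))[:6]; print(r,sorted(zip(i.tolist(),d[i].round().tolist())))
for c in (275,290,345,365):
    d=np.diff(g[:,c-1:c+2].mean(1)); i=np.argsort(-abs(d))[:6]; print(c,sorted(zip(i.tolist(),d[i].round().tolist())))
E
```

```text
tcp_pos: [0.4312, 0.1294, 0.0665]
eef_rot: [-3.141, -0.001, -0.017]
contact_force: [1.6, -0.2, 0.0]
finger_gap: 0.0493
finger_force: 62.9
tcp_pos: [0.4492, 0.0231, 0.0662]
eef_rot: [-3.141, 0.0, -0.021]
contact_force: [-0.1, -0.4, 0.1]
finger_gap: 0.0497
finger_force: 62.9
60 [(263, 34.0), (264, 22.0), (272, -19.0), (368, -19.0), (404, 22.0), (612, 22.0)]
90 [(1, 22.0), (241, 29.0), (397, -39.0), (398, -39.0), (403, 24.0), (602, 23.0)]
120 [(9, 21.0), (228, -19.0), (242, 33.0), (395, -40.0), (396, -44.0), (592, 22.0)]
160 [(243, 23.0), (244, 28.0), (392, -37.0), (393, -51.0), (394, -22.0), (578, 23.0)]
200 [(245, 27.0), (246, 25.0), (389, -32.0), (390, -48.0), (391, -29.0), (563, 23.0)]
240 [(247, 45.0), (248, 38.0), (386, -29.0), (387, -46.0), (388, -30.0), (393, 22.0)]
280 [(72, 22.0), (383, -26.0), (384, -33.0), (412, 24.0), (417, -16.0), (418, -18.0)]
275 [(2, 25.0), (3, 28.0), (61, 26.0), (437, -30.0), (438, -54.0), (439, -26.0)]
290 [(2, 20.0), (3, 21.0), (71, 24.0), (438, -18.0), (439, -43.0), (440, -38.0)]
345 [(1, 53.0), (2, 48.0), (7, -22.0), (29, -24.0), (377, -30.0), (439, -26.0)]
365 [(2, 29.0), (72, 25.0), (377, -33.0), (378, -25.0), (410, 23.0), (438, -28.0)]
```

```bash

python3 - <<'E'
from h import *
f=snap('wrist'); t=np.array(f['state']['tcp_pos'])
c,A=plate_pnp(f,[(240,72),(399.5,72),(377,377.5),(253.5,377.5)])
print('centre top',c.round(4),'rel',(c-t).round(4),'x axis',A[:,0].round(3),'z',A[:,2].round(3))
E
```

```text
centre top [0.4844 0.0226 0.1087] rel [ 0.0354 -0.0011  0.0425] x axis [ 0.999 -0.031 -0.009] z [ 0.009 -0.009  1.   ]
```

```bash

python3 -m crank '[{"delta_pos":[16,0.5,0],"spin":0,"claw":255},{"delta_pos":[16,0,10],"spin":0,"claw":255},{"delta_pos":[0,0,20],"spin":0,"claw":255},{"delta_pos":[0,0,20],"spin":0,"claw":255},{"delta_pos":[0,0,10],"spin":0,"claw":255},{"delta_pos":[0,0,0],"spin":0,"claw":255},{"delta_pos":[0,0,0],"spin":0,"claw":255}]' |sed -n '2,6p'
python3 -m crank '[{"delta_pos":[0,0,2],"spin":0,"claw":255},{"delta_pos":[0,0,0],"spin":0,"claw":255},{"delta_pos":[0,0,0],"spin":0,"claw":255}]' | sed -n '2p;4p'
python3 -m crank '[{"delta_pos":[0,0,1.5],"spin":0,"claw":255},{"delta_pos":[0,0,0],"spin":0,"claw":255},{"delta_pos":[0,0,0],"spin":0,"claw":255}]' | sed -n '2p;4p'
python3 -m crank '[{"delta_pos":[0,0,1],"spin":0,"claw":255},{"delta_pos":[0,0,0],"spin":0,"claw":255},{"delta_pos":[0,0,0],"spin":0,"claw":255}]' | sed -n '2p;4p'
```

```text
tcp_pos: [0.4805, 0.0228, 0.0056]
eef_rot: [-3.141, 0.002, -0.018]
contact_force: [-0.2, -0.6, -0.0]
finger_gap: 0.0497
finger_force: 62.9
tcp_pos: [0.4823, 0.0219, 0.005]
contact_force: [0.7, -0.2, -0.6]
tcp_pos: [0.4815, 0.0217, 0.0028]
contact_force: [-0.2, 0.4, -1.0]
tcp_pos: [0.4812, 0.0218, 0.0015]
contact_force: [0.2, -0.4, -0.2]
```

```bash

python3 -m crank '[{"delta_pos":[3,0,0],"spin":0,"claw":255},{"delta_pos":[0,0,1],"spin":0,"claw":255},{"delta_pos":[0,0,0],"spin":0,"claw":255}]' | sed -n '2p;4p'
python3 -m crank '[{"delta_pos":[1,0,0],"spin":0,"claw":255},{"delta_pos":[0,0,0],"spin":0,"claw":255},{"delta_pos":[0,0,0],"spin":0,"claw":255}]' | sed -n '2p;4p'
python3 -m crank '[{"delta_pos":[1,0,0],"spin":0,"claw":255},{"delta_pos":[0,0,0],"spin":0,"claw":255},{"delta_pos":[0,0,0],"spin":0,"claw":255}]' | sed -n '2p;4p'
python3 -m crank '[{"delta_pos":[1,0,0],"spin":0,"claw":255},{"delta_pos":[0,0,0],"spin":0,"claw":255},{"delta_pos":[0,0,0],"spin":0,"claw":255}]' | sed -n '2p;4p'
```

```text
tcp_pos: [0.4854, 0.0217, 0.001]
contact_force: [0.4, 0.2, 0.7]
tcp_pos: [0.4854, 0.0218, 0.0009]
contact_force: [-1.9, -0.0, 4.3]
tcp_pos: [0.4854, 0.0218, 0.0008]
contact_force: [-3.2, -0.4, 7.0]
tcp_pos: [0.4854, 0.0218, 0.0007]
contact_force: [-4.6, -0.0, 9.4]
```

```bash

python3 -m crank '[{"delta_pos":[-2.5,0,0],"spin":0,"claw":255},{"delta_pos":[0,0,0],"spin":0,"claw":255},{"delta_pos":[0,0,0],"spin":0,"claw":200},{"delta_pos":[0,0,0],"spin":0,"claw":0},{"delta_pos":[0,0,0],"spin":0,"claw":0},{"delta_pos":[0,0,0],"spin":0,"claw":0},{"delta_pos":[0,0,-20],"spin":0,"claw":0},{"delta_pos":[0,0,-30],"spin":0,"claw":0}]' | sed -n '2p;4p'
python3 -m crank '[{"delta_pos":[0,0,-30],"spin":0,"claw":0},{"delta_pos":[0,0,0],"spin":0,"claw":0},{"delta_pos":[0,0,0],"spin":0,"claw":0}]' | sed -n '2p;4p'
python3 - <<'E'
from h import *
f=snap('wrist','placed2.png')
g=cv2.GaussianBlur(cv2.cvtColor(f['image'],cv2.COLOR_BGR2GRAY),(3,3),0).astype(int)
for r in (110,130,170,210,250,270): 
    d=np.diff(g[r-1:r+2,150:500].mean(0)); i=np.argsort(-abs(d))[:8]; print(r,sorted(zip((i+150).tolist(),d[i].round().tolist())))
for c in (285,300,340,350):
    d=np.diff(g[:,c-1:c+2].mean(1)); i=np.argsort(-abs(d))[:6]; print(c,sorted(zip(i.tolist(),d[i].round().tolist())))
E
```

```text
tcp_pos: [0.4809, 0.0219, 0.0478]
contact_force: [0.3, -0.0, -0.2]
tcp_pos: [0.4869, 0.0218, 0.0823]
contact_force: [-0.4, 0.2, 0.1]
110 [(233, -20.0), (310, -25.0), (311, -31.0), (325, 36.0), (326, 20.0), (366, -22.0), (395, 26.0), (396, 20.0)]
130 [(234, -19.0), (268, 20.0), (269, 22.0), (274, -16.0), (364, -17.0), (365, -23.0), (394, 23.0), (395, 23.0)]
170 [(237, -20.0), (270, 25.0), (271, 29.0), (290, -25.0), (291, -21.0), (363, -21.0), (390, 21.0), (396, 26.0)]
210 [(239, -18.0), (272, 35.0), (273, 28.0), (302, -26.0), (303, -21.0), (361, -19.0), (387, 19.0), (412, 25.0)]
250 [(241, -18.0), (273, 34.0), (274, 26.0), (358, -31.0), (359, -43.0), (360, -25.0), (406, 19.0), (407, 22.0)]
270 [(243, -19.0), (274, 33.0), (275, 24.0), (357, -32.0), (358, -43.0), (359, -24.0), (386, 25.0), (391, -25.0)]
285 [(291, -29.0), (292, -36.0), (392, 24.0), (437, -22.0), (438, -50.0), (439, -37.0)]
300 [(198, 19.0), (291, -24.0), (292, -36.0), (293, -21.0), (441, -39.0), (442, -46.0)]
340 [(87, 51.0), (88, 42.0), (215, 23.0), (292, -32.0), (293, -29.0), (440, -27.0)]
350 [(88, 21.0), (292, -31.0), (293, -28.0), (436, -23.0), (437, -31.0), (438, -33.0)]
```

```bash

python3 - <<'E'
from h import *
f=snap('wrist')
c,A=plate_pnp(f,[(267,88),(367,88),(356.5,292.5),(276,292.5)]); print(c.round(4),A[:,0].round(3),A[:,2].round(3))
E
python3 -m crank '[{"delta_pos":[0,-15,0],"spin":-0.04,"claw":255},{"delta_pos":[0,-30,0],"spin":-0.04,"claw":255},{"delta_pos":[8,-38,0],"spin":0,"claw":255},{"delta_pos":[10,-38,0],"spin":0,"claw":255},{"delta_pos":[10,-38,0],"spin":0,"claw":255},{"delta_pos":[10,-38,0],"spin":0,"claw":255},{"delta_pos":[10,-38,0],"spin":0,"claw":255},{"delta_pos":[0,0,0],"spin":0,"claw":255}]' | sed -n '2,4p'
python3 -m crank '[{"delta_pos":[0,0,0],"spin":0,"claw":255},{"delta_pos":[0,0,0],"spin":0,"claw":255}]' | sed -n '2,4p'
```

```text
[0.5184 0.0211 0.0427] [ 0.999 -0.023  0.034] [-0.034 -0.006  0.999]
tcp_pos: [0.5213, 0.2655, 0.0791]
eef_rot: [-3.139, -0.001, 0.065]
contact_force: [0.2, -0.6, 0.7]
tcp_pos: [0.5189, 0.2585, 0.0783]
eef_rot: [3.14, 0.004, 0.062]
contact_force: [0.2, -0.8, -0.9]
```

```bash

python3 -m crank '[{"delta_pos":[6,-1,20],"spin":0,"claw":255},{"delta_pos":[0,0,20],"spin":0,"claw":255},{"delta_pos":[0,0,13],"spin":0,"claw":255},{"delta_pos":[0,0,4],"spin":0,"claw":255},{"delta_pos":[0,0,0],"spin":0,"claw":255},{"delta_pos":[0,0,0],"spin":0,"claw":255},{"delta_pos":[0,0,1.5],"spin":0,"claw":255},{"delta_pos":[0,0,0],"spin":0,"claw":255}]' | sed -n '2,4p'
python3 -m crank '[{"delta_pos":[0,0,1.5],"spin":0,"claw":255},{"delta_pos":[0,0,0],"spin":0,"claw":255},{"delta_pos":[0,0,0],"spin":0,"claw":255}]' | sed -n '2,4p'
python3 -m crank '[{"delta_pos":[0,0,1],"spin":0,"claw":255},{"delta_pos":[0,0,0],"spin":0,"claw":255},{"delta_pos":[0,0,0],"spin":0,"claw":255}]' | sed -n '2,4p'
```

```text
tcp_pos: [0.5277, 0.2609, 0.0231]
eef_rot: [-3.141, -0.002, 0.061]
contact_force: [-0.7, 0.9, 0.6]
tcp_pos: [0.527, 0.2609, 0.0209]
eef_rot: [-3.141, -0.001, 0.061]
contact_force: [-0.3, 0.1, -0.2]
tcp_pos: [0.5267, 0.2607, 0.0195]
eef_rot: [3.142, 0.0, 0.061]
contact_force: [-0.6, -0.1, -0.6]
```

```bash

python3 -m crank '[{"delta_pos":[0,0,1],"spin":0,"claw":255},{"delta_pos":[0,0,0],"spin":0,"claw":255},{"delta_pos":[0,0,0],"spin":0,"claw":255}]' | sed -n '2,4p'
python3 -m crank '[{"delta_pos":[0,0,1],"spin":0,"claw":255},{"delta_pos":[0,0,0],"spin":0,"claw":255},{"delta_pos":[0,0,0],"spin":0,"claw":255}]' | sed -n '2,4p'
```

```text
tcp_pos: [0.527, 0.2608, 0.0188]
eef_rot: [-3.141, -0.0, 0.061]
contact_force: [-1.6, 0.2, 2.6]
tcp_pos: [0.527, 0.2608, 0.0188]
eef_rot: [-3.142, -0.0, 0.061]
contact_force: [-1.1, -1.7, 6.9]
```

```bash

python3 -m crank '[{"delta_pos":[-4,0.8,0.6],"spin":0,"claw":255},{"delta_pos":[-7,0,0],"spin":0,"claw":255},{"delta_pos":[-7,0,0],"spin":0,"claw":255},{"delta_pos":[-7,0,0],"spin":0,"claw":255},{"delta_pos":[-7,0,0],"spin":0,"claw":255},{"delta_pos":[-7,0,0],"spin":0,"claw":255},{"delta_pos":[-6,0,0],"spin":0,"claw":255},{"delta_pos":[-3,0,0],"spin":0,"claw":255}]' | sed -n '2,4p'
python3 -m crank '[{"delta_pos":[0,0,0],"spin":0,"claw":255},{"delta_pos":[0,0,-20],"spin":0,"claw":255},{"delta_pos":[0,0,-28],"spin":0,"claw":0},{"delta_pos":[-28,0,0],"spin":0,"claw":0},{"delta_pos":[-28,0,0],"spin":0,"claw":0},{"delta_pos":[0,0,0],"spin":0,"claw":0},{"delta_pos":[0,0,0],"spin":0,"claw":0},{"delta_pos":[0,0,0],"spin":0,"claw":0}]' | sed -n '2,4p'
python3 - <<'E'
from h import *
f=snap('wrist','grip3.png'); t=np.array(f['state']['tcp_pos']); M=R.from_euler('xyz',f['state']['eef_rot']).as_matrix()
g=cv2.GaussianBlur(cv2.cvtColor(f['image'],cv2.COLOR_BGR2GRAY),(3,3),0).astype(int)
for c in (290,300,335):
    d=np.diff(g[:,c-1:c+2].mean(1)); i=np.argsort(-abs(d))[:6]; print(c,sorted(zip(i.tolist(),d[i].round().tolist())))
for r in (270,285): 
    d=np.diff(g[r-1:r+2,150:500].mean(0)); i=np.argsort(-abs(d))[:8]; print(r,sorted(zip((i+150).tolist(),d[i].round().tolist())))
print(((onz(f,[(267,280),(365,280),(295,316.5),(295,308)],.054)-t)@M).round(4))
E
```

```text
tcp_pos: [0.4811, 0.258, 0.0188]
eef_rot: [-3.14, -0.006, 0.061]
contact_force: [3.0, 0.6, 6.2]
tcp_pos: [0.423, 0.2536, 0.0648]
eef_rot: [-3.142, -0.0, 0.061]
contact_force: [0.3, -1.1, -0.0]
290 [(73, 27.0), (74, 35.0), (75, 18.0), (429, -27.0), (430, -22.0), (439, -20.0)]
300 [(73, 29.0), (74, 35.0), (306, -26.0), (307, -32.0), (388, -19.0), (442, -20.0)]
335 [(73, 28.0), (74, 32.0), (306, -26.0), (307, -29.0), (431, -21.0), (432, -26.0)]
270 [(268, 13.0), (269, 16.0), (364, -23.0), (365, -31.0), (366, -18.0), (397, 18.0), (398, 20.0), (399, 9.0)]
285 [(363, -19.0), (364, -32.0), (365, -20.0), (374, 15.0), (375, 20.0), (378, -18.0), (395, 22.0), (396, 17.0)]
[[-0.0043 -0.0266  0.0108]
 [-0.0043  0.026   0.0108]
 [-0.0267 -0.012   0.0108]
 [-0.0213 -0.0119  0.0108]]
```

```bash

python3 -m crank '[{"delta_pos":[0,-0.5,20],"spin":0,"claw":0},{"delta_pos":[0,0,20],"spin":0,"claw":0},{"delta_pos":[0,0,15.5],"spin":0,"claw":0},{"delta_pos":[0,0,0],"spin":0,"claw":60},{"delta_pos":[0,0,0],"spin":0,"claw":255},{"delta_pos":[0,0,0],"spin":0,"claw":255},{"delta_pos":[0,0,0],"spin":0,"claw":255},{"delta_pos":[0,0,0],"spin":0,"claw":255}]' 50
python3 -m crank '[{"delta_pos":[0,0,0],"spin":0,"claw":255},{"delta_pos":[0,0,-3],"spin":0,"claw":255},{"delta_pos":[0,0,-14],"spin":0,"claw":255},{"delta_pos":[0,0,-20],"spin":0,"claw":255},{"delta_pos":[0,0,-20],"spin":0,"claw":255},{"delta_pos":[0,0,0],"spin":0.04,"claw":255},{"delta_pos":[0,0,0],"spin":0.04,"claw":255}]' 60 | sed -n '2,6p'
python3 -m crank '[{"delta_pos":[0,25,0],"spin":0,"claw":255},{"delta_pos":[0,33,0],"spin":0,"claw":255},{"delta_pos":[6,33,0],"spin":0,"claw":255},{"delta_pos":[6,33,0],"spin":0,"claw":255},{"delta_pos":[6,33,0],"spin":0,"claw":255},{"delta_pos":[6,33,0],"spin":0,"claw":255},{"delta_pos":[8,33,0],"spin":0,"claw":255},{"delta_pos":[0,8,0],"spin":0,"claw":255}]'|sed -n '2,6p'
python3 -m crank '[{"delta_pos":[0,0,0],"spin":0,"claw":255},{"delta_pos":[0,0,0],"spin":0,"claw":255}]'|sed -n '2,6p'
python3 - <<'E'
from h import *
f=snap('wrist','over3.png')
g=cv2.GaussianBlur(cv2.cvtColor(f['image'],cv2.COLOR_BGR2GRAY),(3,3),0).astype(int)
for r in (90,240): 
    d=np.diff(g[r-1:r+2].mean(0)); i=np.argsort(-abs(d))[:6]; print(r,sorted(zip(i.tolist(),d[i].round().tolist())))
for c in (275,290,345,365):
    d=np.diff(g[:,c-1:c+2].mean(1)); i=np.argsort(-abs(d))[:6]; print(c,sorted(zip(i.tolist(),d[i].round().tolist())))
E
```

```text
time: 35.95
tcp_pos: [0.4242, 0.2546, 0.0106]
eef_rot: [-3.141, -0.002, 0.061]
contact_force: [-0.0, 0.7, -0.7]
finger_gap: 0.0498
finger_force: 51.8
tcp_pos: [0.4245, 0.2549, 0.0686]
eef_rot: [-3.14, -0.004, -0.021]
contact_force: [0.3, -0.2, -1.0]
finger_gap: 0.0495
finger_force: 62.9
tcp_pos: [0.4523, 0.0188, 0.0674]
eef_rot: [3.14, -0.003, -0.022]
contact_force: [-0.4, -0.0, 0.1]
finger_gap: 0.0496
finger_force: 62.9
tcp_pos: [0.4502, 0.0226, 0.0666]
eef_rot: [-3.141, 0.0, -0.021]
contact_force: [-0.1, 1.2, -1.1]
finger_gap: 0.0494
finger_force: 62.9
90 [(308, -34.0), (309, -39.0), (328, 39.0), (329, 32.0), (396, -41.0), (397, -38.0)]
240 [(59, 22.0), (247, 49.0), (248, 39.0), (386, -41.0), (387, -37.0), (399, -24.0)]
275 [(4, 27.0), (5, 27.0), (65, 27.0), (437, -30.0), (438, -54.0), (439, -26.0)]
290 [(4, 19.0), (5, 20.0), (64, 20.0), (65, 29.0), (439, -43.0), (440, -38.0)]
345 [(3, 24.0), (4, 46.0), (5, 27.0), (372, -28.0), (373, -28.0), (439, -25.0)]
365 [(65, 21.0), (66, 28.0), (372, -31.0), (373, -30.0), (408, 29.0), (438, -28.0)]
```

```bash

python3 -m crank '[{"delta_pos":[15,0,0],"spin":0,"claw":255},{"delta_pos":[14,0,10],"spin":0,"claw":255},{"delta_pos":[0,0,20],"spin":0,"claw":255},{"delta_pos":[0,0,20],"spin":0,"claw":255},{"delta_pos":[0,0,7],"spin":0,"claw":255},{"delta_pos":[0,0,0],"spin":0,"claw":255},{"delta_pos":[0,0,0],"spin":0,"claw":255},{"delta_pos":[0,0,0],"spin":0,"claw":255}]' |sed -n '2,6p'
python3 -m crank '[{"delta_pos":[2,0.5,1.5],"spin":0,"claw":255},{"delta_pos":[0,0,0],"spin":0,"claw":255},{"delta_pos":[0,0,0],"spin":0,"claw":255}]' | sed -n '2p;4p'
python3 -m crank '[{"delta_pos":[1,0,1],"spin":0,"claw":255},{"delta_pos":[0,0,0],"spin":0,"claw":255},{"delta_pos":[0,0,0],"spin":0,"claw":255}]' | sed -n '2p;4p'
python3 -m crank '[{"delta_pos":[1,0,0],"spin":0,"claw":255},{"delta_pos":[0,0,0],"spin":0,"claw":255},{"delta_pos":[0,0,0],"spin":0,"claw":255}]' | sed -n '2p;4p'
```

```text
tcp_pos: [0.4804, 0.0226, 0.0104]
eef_rot: [-3.142, -0.002, -0.018]
contact_force: [-0.3, -0.2, -0.2]
finger_gap: 0.0495
finger_force: 62.9
tcp_pos: [0.4825, 0.0213, 0.0088]
contact_force: [-0.8, -0.0, 0.2]
tcp_pos: [0.4826, 0.0213, 0.0071]
contact_force: [-0.6, 0.2, -0.9]
tcp_pos: [0.4836, 0.0214, 0.007]
contact_force: [0.5, -0.2, 0.2]
```

```bash

python3 -m crank '[{"delta_pos":[1,0,1],"spin":0,"claw":255},{"delta_pos":[0,0,0],"spin":0,"claw":255},{"delta_pos":[0,0,0],"spin":0,"claw":255}]' | sed -n '2p;4p'
python3 -m crank '[{"delta_pos":[1,0,0],"spin":0,"claw":255},{"delta_pos":[0,0,0],"spin":0,"claw":255},{"delta_pos":[0,0,0],"spin":0,"claw":255}]' | sed -n '2p;4p'
python3 -m crank '[{"delta_pos":[1,0,0],"spin":0,"claw":255},{"delta_pos":[0,0,0],"spin":0,"claw":255},{"delta_pos":[0,0,0],"spin":0,"claw":255}]' | sed -n '2p;4p'
```

```text
tcp_pos: [0.4842, 0.0214, 0.0058]
contact_force: [-1.1, -0.8, -0.7]
tcp_pos: [0.4842, 0.0213, 0.0055]
contact_force: [-3.2, -0.4, -0.9]
tcp_pos: [0.4842, 0.0213, 0.0052]
contact_force: [-5.2, -0.1, 0.3]
```

```bash

python3 -m crank '[{"delta_pos":[-2.3,0,0],"spin":0,"claw":255},{"delta_pos":[0,0,0],"spin":0,"claw":255},{"delta_pos":[0,0,0],"spin":0,"claw":200},{"delta_pos":[0,0,0],"spin":0,"claw":0},{"delta_pos":[0,0,0],"spin":0,"claw":0},{"delta_pos":[0,0,0],"spin":0,"claw":0},{"delta_pos":[0,0,-20],"spin":0,"claw":0},{"delta_pos":[0,0,-30],"spin":0,"claw":0}]' | sed -n '2p;4p'
python3 -m crank '[{"delta_pos":[0,0,-30],"spin":0,"claw":0},{"delta_pos":[0,0,0],"spin":0,"claw":0},{"delta_pos":[0,0,0],"spin":0,"claw":0}]' | sed -n '2p;4p'
python3 - <<'E'
from h import *
f=snap('wrist','placed3.png')
g=cv2.GaussianBlur(cv2.cvtColor(f['image'],cv2.COLOR_BGR2GRAY),(3,3),0).astype(int)
for r in (250,270): 
    d=np.diff(g[r-1:r+2,150:500].mean(0)); i=np.argsort(-abs(d))[:8]; print(r,sorted(zip((i+150).tolist(),d[i].round().tolist())))
for c in (285,300,340,350):
    d=np.diff(g[:,c-1:c+2].mean(1)); i=np.argsort(-abs(d))[:6]; print(c,sorted(zip(i.tolist(),d[i].round().tolist())))
cv2.imwrite('pics/final_bed.png',np.hstack([f['image'][60:320,220:420],cv2.resize(snap('scene')['image'][215:320,280:390],(272,260))]))
E
python3 -m crank '[{"delta_pos":[-30,0,0],"spin":0,"claw":255},{"delta_pos":[-30,0,0],"spin":0,"claw":255},{"delta_pos":[0,0,20],"spin":0,"claw":255},{"delta_pos":[0,0,20],"spin":0,"claw":255},{"delta_pos":[0,0,20],"spin":0,"claw":255},{"delta_pos":[0,0,20],"spin":0,"claw":255},{"delta_pos":[0,0,5],"spin":0,"claw":255},{"delta_pos":[0,0,0],"spin":0,"claw":255}]' | sed -n '2,6p'
```

```text
tcp_pos: [0.4819, 0.0215, 0.0542]
contact_force: [0.1, 0.2, 0.1]
tcp_pos: [0.4875, 0.0213, 0.0886]
contact_force: [0.6, 0.1, 0.0]
250 [(242, -18.0), (243, -18.0), (273, 26.0), (274, 30.0), (357, -22.0), (358, -44.0), (359, -34.0), (404, 27.0)]
270 [(274, 33.0), (275, 27.0), (357, -44.0), (358, -36.0), (383, 22.0), (384, 20.0), (389, -19.0), (416, 20.0)]
285 [(89, 26.0), (289, -28.0), (290, -37.0), (388, 25.0), (438, -50.0), (439, -36.0)]
300 [(289, -24.0), (290, -36.0), (291, -22.0), (441, -40.0), (442, -45.0), (443, -18.0)]
340 [(88, 44.0), (89, 45.0), (90, 25.0), (290, -33.0), (291, -24.0), (440, -26.0)]
350 [(89, 23.0), (290, -32.0), (291, -25.0), (322, 22.0), (437, -35.0), (438, -41.0)]
tcp_pos: [0.4209, 0.0227, -0.0016]
eef_rot: [-3.141, 0.007, -0.019]
contact_force: [-0.5, 0.3, 0.3]
finger_gap: -0.0002
finger_force: 0.0
```

View pics/final_bed.png

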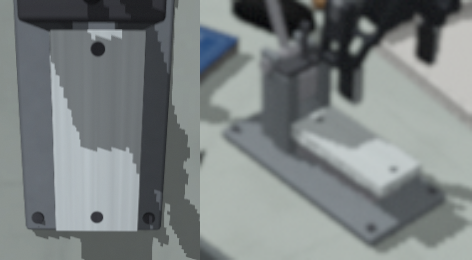

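The pile lies square on the bed against the stop (near edge row 230 in the left crop). Now a gentle push on the near edges to seat them.

```bash

python3 -m crank '[{"delta_pos":[10,0,0],"spin":0,"claw":255},{"delta_pos":[10,0,0],"spin":0,"claw":255},{"delta_pos":[3,0,0],"spin":0,"claw":255},{"delta_pos":[2,0,0],"spin":0,"claw":255},{"delta_pos":[0,0,0],"spin":0,"claw":255}]' | sed -n '2p;4p'
for k in 1; do python3 -m crank '[{"delta_pos":[1.5,0,0],"spin":0,"claw":255},{"delta_pos":[0,0,0],"spin":0,"claw":255}]' | sed -n '2p;4p'; python3 -m crank '[{"delta_pos":[1.5,0,0],"spin":0,"claw":255},{"delta_pos":[0,0,0],"spin":0,"claw":255}]' | sed -n '2p;4p'; python3 -m crank '[{"delta_pos":[1.5,0,0],"spin":0,"claw":255},{"delta_pos":[0,0,0],"spin":0,"claw":255}]' | sed -n '2p;4p'; python3 -m crank '[{"delta_pos":[1,0,0],"spin":0,"claw":255},{"delta_pos":[0,0,0],"spin":0,"claw":255}]' | sed -n '2p;4p'; done
```

```text
tcp_pos: [0.4507, 0.022, 0.0017]
contact_force: [0.1, 0.5, -0.4]
tcp_pos: [0.4509, 0.022, 0.0012]
contact_force: [-0.3, 0.7, -0.0]
tcp_pos: [0.4508, 0.022, 0.0008]
contact_force: [-3.6, 0.8, 3.5]
tcp_pos: [0.4507, 0.0221, 0.0003]
contact_force: [-6.2, 0.9, 3.7]
tcp_pos: [0.4506, 0.0221, 0.0]
contact_force: [-7.2, -0.6, 4.2]
```

```bash

python3 -m crank '[{"delta_pos":[-10,0,0],"spin":0,"claw":255},{"delta_pos":[-8,0,-10],"spin":0,"claw":255},{"delta_pos":[0,0,-38],"spin":0,"claw":255},{"delta_pos":[0,0,-38],"spin":0,"claw":255},{"delta_pos":[0,0,-38],"spin":0,"claw":255},{"delta_pos":[0,0,-38],"spin":0,"claw":255},{"delta_pos":[0,0,-38],"spin":0,"claw":255},{"delta_pos":[0,0,-38],"spin":0,"claw":255}]' | sed -n '2p;4p'
python3 -m crank '[{"delta_pos":[0,0,0],"spin":0,"claw":255},{"delta_pos":[0,0,0],"spin":0,"claw":255}]' | sed -n '2,4p'
python3 - <<'E'
from h import *
# knob by two views: dark blob near predicted point
k=np.array([.662,.0195,.204])
for n in('top','scene'):
    f=snap(n); p=proj(f,k)[0]; x,y=p.astype(int); g=cv2.cvtColor(f['image'],cv2.COLOR_BGR2GRAY)
    w=g[y-22:y+22,x-22:x+22]; m=(w<45).astype(np.uint8); nn,l,s,c=cv2.connectedComponentsWithStats(m)
    print(n,p.round(1),[(s[i].tolist(),(c[i]+[x-22,y-22]).round(1).tolist()) for i in range(1,nn) if s[i,4]>15])
E
```

```text
tcp_pos: [0.4373, 0.0223, 0.2413]
contact_force: [1.1, 1.2, -0.7]
tcp_pos: [0.4399, 0.0222, 0.2425]
eef_rot: [3.141, -0.01, -0.019]
contact_force: [-0.3, 0.2, -0.7]
top [341.  191.3] [([1, 0, 43, 14, 180], [332.0, 175.2]), ([17, 15, 9, 20, 163], [339.9, 193.4])]
scene [302.5 190.7] [([0, 0, 37, 44, 1308], [296.2, 187.4])]
```

```bash

python3 -m crank '[{"delta_pos":[30,-1,0],"spin":0,"claw":255},{"delta_pos":[38,-1,0],"spin":0,"claw":255},{"delta_pos":[38,-1,0],"spin":0,"claw":255},{"delta_pos":[38,0,0],"spin":0,"claw":255},{"delta_pos":[38,0,0],"spin":0,"claw":255},{"delta_pos":[38,0,0],"spin":0,"claw":255},{"delta_pos":[38,0,0],"spin":0,"claw":255},{"delta_pos":[30,0,0],"spin":0,"claw":255}]' | sed -n '2p;4p'
python3 -m crank '[{"delta_pos":[0,0,0],"spin":0,"claw":255},{"delta_pos":[0,0,0],"spin":0,"claw":255},{"delta_pos":[0,0,0],"spin":0,"claw":255}]' | sed -n '2,4p'
```

```text
tcp_pos: [0.7258, 0.0197, 0.2346]
contact_force: [0.5, 0.4, 0.9]
tcp_pos: [0.723, 0.0198, 0.2357]
eef_rot: [-3.141, 0.005, -0.019]
contact_force: [0.1, -0.2, -0.0]
```

```bash

python3 -m crank '[{"delta_pos":[0,0,30],"spin":0,"claw":255},{"delta_pos":[0,0,30],"spin":0,"claw":255},{"delta_pos":[0,0,25],"spin":0,"claw":255},{"delta_pos":[0,0,0],"spin":0,"claw":255},{"delta_pos":[0,0,0],"spin":0,"claw":255}]' | sed -n '2p;4p'
python3 -m crank '[{"delta_pos":[-12,0,0],"spin":0,"claw":255},{"delta_pos":[-12,0,0],"spin":0,"claw":255},{"delta_pos":[-10,0,0],"spin":0,"claw":255},{"delta_pos":[0,0,0],"spin":0,"claw":255}]' | sed -n '2p;4p'
python3 -m crank '[{"delta_pos":[-10,0,0],"spin":0,"claw":255},{"delta_pos":[-10,0,0],"spin":0,"claw":255},{"delta_pos":[0,0,0],"spin":0,"claw":255}]' | sed -n '2p;4p'
```

```text
tcp_pos: [0.7218, 0.0199, 0.152]
contact_force: [-0.6, -0.1, 0.6]
tcp_pos: [0.6905, 0.0206, 0.1574]
contact_force: [-0.2, -0.5, 0.7]
tcp_pos: [0.6738, 0.0205, 0.1585]
contact_force: [3.6, 0.4, 2.2]
```

```bash

python3 -m crank '[{"delta_pos":[-10,0,2],"spin":0,"claw":255},{"delta_pos":[-10,0,2],"spin":0,"claw":255},{"delta_pos":[-10,0,2],"spin":0,"claw":255},{"delta_pos":[-8,0,0],"spin":0,"claw":255},{"delta_pos":[-8,0,0],"spin":0,"claw":255},{"delta_pos":[0,0,0],"spin":0,"claw":255}]' | sed -n '2p;4p'
python3 -m crank '[{"delta_pos":[-6,0,0],"spin":0,"claw":255},{"delta_pos":[-6,0,0],"spin":0,"claw":255},{"delta_pos":[-6,0,0],"spin":0,"claw":255},{"delta_pos":[0,0,0],"spin":0,"claw":255}]' | sed -n '2p;4p'
python3 -m crank '[{"delta_pos":[-4,0,0],"spin":0,"claw":255},{"delta_pos":[-4,0,0],"spin":0,"claw":255},{"delta_pos":[0,0,0],"spin":0,"claw":255}]' | sed -n '2p;4p'
```

```text
tcp_pos: [0.6277, 0.0215, 0.1511]
contact_force: [5.3, -0.7, 4.8]
tcp_pos: [0.6091, 0.022, 0.1493]
contact_force: [6.4, -0.5, 1.4]
tcp_pos: [0.6015, 0.0222, 0.1489]
contact_force: [7.2, 0.1, 0.8]
```

```bash

python3 -m crank '[{"delta_pos":[-3,0,0],"spin":0,"claw":255},{"delta_pos":[-2,0,0],"spin":0,"claw":255},{"delta_pos":[0,0,0],"spin":0,"claw":255}]' | sed -n '2p;4p'
python3 -m crank '[{"delta_pos":[-2,0,0],"spin":0,"claw":255},{"delta_pos":[-1,0,0],"spin":0,"claw":255},{"delta_pos":[0,0,0],"spin":0,"claw":255}]' | sed -n '2p;4p'
python3 -m crank '[{"delta_pos":[-2,0,0],"spin":0,"claw":255},{"delta_pos":[0,0,0],"spin":0,"claw":255}]' | sed -n '2p;4p'
```

```text
tcp_pos: [0.5973, 0.0223, 0.149]
contact_force: [7.1, -0.3, -0.5]
tcp_pos: [0.5961, 0.0224, 0.1496]
contact_force: [9.4, 0.1, -0.7]
tcp_pos: [0.5958, 0.0224, 0.1503]
contact_force: [13.3, 0.2, -2.4]
```

Hard stop reached at x≈0.596, as predicted. Press once more, then let it return with the finger leading.

```bash

python3 -m crank '[{"delta_pos":[-2,0,0],"spin":0,"claw":255},{"delta_pos":[0,0,0],"spin":0,"claw":255},{"delta_pos":[0,0,0],"spin":0,"claw":255}]' | sed -n '2p;4p'
python3 -m crank '[{"delta_pos":[10,0,0],"spin":0,"claw":255},{"delta_pos":[14,0,-1],"spin":0,"claw":255},{"delta_pos":[14,0,-2],"spin":0,"claw":255},{"delta_pos":[14,0,-2],"spin":0,"claw":255},{"delta_pos":[14,0,0],"spin":0,"claw":255},{"delta_pos":[14,0,0],"spin":0,"claw":255},{"delta_pos":[20,0,0],"spin":0,"claw":255},{"delta_pos":[30,0,0],"spin":0,"claw":255}]' | sed -n '2p;4p'
python3 -m crank '[{"delta_pos":[0,0,0],"spin":0,"claw":255},{"delta_pos":[0,0,-30],"spin":0,"claw":255},{"delta_pos":[0,0,-35],"spin":0,"claw":255},{"delta_pos":[0,0,-30],"spin":0,"claw":255},{"delta_pos":[0,0,0],"spin":0,"claw":255},{"delta_pos":[0,0,0],"spin":0,"claw":255}]' | sed -n '2p;4p'
python3 - <<'E'
from h import *
f=snap('top'); g=cv2.cvtColor(f['image'],cv2.COLOR_BGR2GRAY)
hsv=cv2.cvtColor(f['image'],cv2.COLOR_BGR2HSV)
# tray now: warm-grey bright blob
r=f['image'][190:330,380:500].astype(int); m=((r[...,2]-r[...,0])>2)&(r.sum(2)>300); m=cv2.morphologyEx(m.astype(np.uint8),cv2.MORPH_OPEN,np.ones((3,3)))
cs=max(cv2.findContours(m,0,2)[0],key=cv2.contourArea); print(cv2.contourArea(cs)); 
q=cv2.boxPoints(cv2.minAreaRect(cs))+[380,190]; print(q.round(1).tolist()); P=onz(f,q,.012); print(P.round(3).tolist(),P.mean(0).round(3))
E
```

```text
tcp_pos: [0.5954, 0.0225, 0.1509]
contact_force: [13.9, 0.8, -2.1]
tcp_pos: [0.7143, 0.0202, 0.1515]
contact_force: [0.8, 0.7, -0.1]
tcp_pos: [0.7174, 0.02, 0.2509]
contact_force: [-0.2, 0.0, -1.3]
2423.5
[[405.3, 273.2], [415.1, 214.5], [474.6, 224.4], [464.8, 283.1]]
[[0.517, -0.143, 0.012], [0.662, -0.169, 0.012], [0.64, -0.316, 0.012], [0.495, -0.287, 0.012]] [ 0.579 -0.229  0.012]
```

```bash

python3 -m crank '[{"delta_pos":[-30,0,0],"spin":0,"claw":255},{"delta_pos":[-38,0,0],"spin":0,"claw":255},{"delta_pos":[-38,0,0],"spin":0,"claw":255},{"delta_pos":[-38,0,0],"spin":0,"claw":255},{"delta_pos":[-38,0,0],"spin":0,"claw":255},{"delta_pos":[-35,0,0],"spin":0,"claw":255},{"delta_pos":[0,0,0],"spin":0,"claw":0},{"delta_pos":[0,0,0],"spin":0,"claw":0}]' | sed -n '2p;4p'
python3 -m crank '[{"delta_pos":[0,0,38],"spin":0,"claw":0},{"delta_pos":[0,0,38],"spin":0,"claw":0},{"delta_pos":[0,0,38],"spin":0,"claw":0},{"delta_pos":[0,0,38],"spin":0,"claw":0},{"delta_pos":[0,0,0],"spin":0,"claw":0},{"delta_pos":[0,0,0],"spin":0,"claw":0}]' | sed -n '2p;4p'
python3 - <<'E'
from h import *
f=snap('wrist','pre_pile.png')
g=cv2.GaussianBlur(cv2.cvtColor(f['image'],cv2.COLOR_BGR2GRAY),(3,3),0).astype(int)
for r in (220,250,270): 
    d=np.diff(g[r-1:r+2,150:500].mean(0)); i=np.argsort(-abs(d))[:8]; print(r,sorted(zip((i+150).tolist(),d[i].round().tolist())))
for c in (285,300,340,350):
    d=np.diff(g[:,c-1:c+2].mean(1)); i=np.argsort(-abs(d))[:6]; print(c,sorted(zip(i.tolist(),d[i].round().tolist())))
# tray from top view, arm may hide little
f=snap('top'); cv2.imwrite('pics/t2.png',f['image'])
r=f['image'][190:330,380:500].astype(int); print((r[...,2]-r[...,0])[::20,::15]); print(r.sum(2)[::20,::15])
E
```

```text
tcp_pos: [0.4958, 0.0243, 0.2453]
contact_force: [0.0, 0.4, 0.1]
tcp_pos: [0.4976, 0.0241, 0.0932]
contact_force: [-0.6, 0.3, 0.5]
220 [(246, -19.0), (278, 24.0), (279, 31.0), (322, 18.0), (335, 21.0), (349, 23.0), (364, -21.0), (411, 24.0)]
250 [(248, -16.0), (279, 27.0), (280, 30.0), (362, -40.0), (363, -42.0), (364, -18.0), (386, 17.0), (409, 21.0)]
270 [(249, -19.0), (280, 34.0), (281, 28.0), (361, -32.0), (362, -43.0), (363, -25.0), (385, 17.0), (386, 18.0)]
285 [(297, -21.0), (298, -36.0), (299, -26.0), (437, -22.0), (438, -50.0), (439, -38.0)]
300 [(105, 21.0), (298, -35.0), (299, -28.0), (302, 20.0), (441, -41.0), (442, -46.0)]
340 [(104, 29.0), (105, 31.0), (106, 25.0), (298, -31.0), (299, -26.0), (440, -27.0)]
350 [(105, 21.0), (106, 17.0), (298, -30.0), (299, -27.0), (429, -18.0), (438, -31.0)]
[[-2 -2 -2 -3 -3 -3 -3 -2]
 [-3 -2 -2  2  1 -2 -3 -3]
 [11 -4  4  3  4  4  3 -2]
 [10 -4  2  5  4  2  2 -3]
 [11 -2  3  4  2  4  0 -3]
 [ 8 -2 -1 -2  0  3 -2 -2]
 [10 -3 -1 -4 -3 -3 -1 -3]]
[[359 233 356 360 352 357 402 403]
 [357 349 346 230 376 338 343 341]
 [139 346 303 401 400 399 398 354]
 [132 347 396 399 401 397 312 357]
 [257 346 403 400 399 399 238 356]
 [129 353 224 227 221 382 353 356]
 [156 363 355 342 361 361 358 347]]
```

```bash

python3 -m crank '[{"delta_pos":[0,2.3,20],"spin":0,"claw":0},{"delta_pos":[0,0,30],"spin":0,"claw":0},{"delta_pos":[0,0,30],"spin":0,"claw":0},{"delta_pos":[0,0,17],"spin":0,"claw":0},{"delta_pos":[0,0,3],"spin":0,"claw":0},{"delta_pos":[0,0,0],"spin":0,"claw":0}]' | sed -n '2p;4p'
python3 -m crank '[{"delta_pos":[0,0,0],"spin":0,"claw":60},{"delta_pos":[0,0,0],"spin":0,"claw":110},{"delta_pos":[0,0,0],"spin":0,"claw":255},{"delta_pos":[0,0,0],"spin":0,"claw":255},{"delta_pos":[0,0,0],"spin":0,"claw":255},{"delta_pos":[0,0,0],"spin":0,"claw":255},{"delta_pos":[0,0,0],"spin":0,"claw":255}]' 60| sed -n '2p;4,6p'
python3 -m crank '[{"delta_pos":[0,0,0],"spin":0,"claw":255},{"delta_pos":[0,0,0],"spin":0,"claw":255},{"delta_pos":[-1,0,-2],"spin":0,"claw":255},{"delta_pos":[0,0,-4],"spin":0,"claw":255},{"delta_pos":[-5,0,-12],"spin":0,"claw":255},{"delta_pos":[-10,0,-15],"spin":0,"claw":255},{"delta_pos":[-20,0,-20],"spin":0,"claw":255},{"delta_pos":[0,0,0],"spin":0,"claw":255}]' 115| sed -n '2p;4,6p'
```

```text
tcp_pos: [0.5015, 0.0217, -0.0027]
contact_force: [1.3, -1.1, 1.0]
tcp_pos: [0.5022, 0.0216, -0.0016]
contact_force: [-1.0, 0.1, 6.0]
finger_gap: 0.0503
finger_force: 63.2
tcp_pos: [0.4619, 0.0227, 0.0511]
contact_force: [-0.5, 0.3, -1.4]
finger_gap: 0.0485
finger_force: 119.3
```

```bash

python3 -m crank '[{"delta_pos":[0,0,0],"spin":0,"claw":255},{"delta_pos":[0,0,0],"spin":0,"claw":255}]' | sed -n '2p;4,6p'
python3 - <<'E'
from h import *
z=[]
for i in range(8):
    f=snap('wrist' if i==0 else 'scene'); z.append(env.get_state()['contact_force'])
    if i==0:
        w=f; cv2.imwrite('pics/hold.png',w['image'])
print('mean F',np.mean(z,0).round(2),np.std(z,0).round(2))
g=cv2.GaussianBlur(cv2.cvtColor(w['image'],cv2.COLOR_BGR2GRAY),(3,3),0).astype(int)
for r in (60,90,150,240): 
    d=np.diff(g[r-1:r+2,150:500].mean(0)); i=np.argsort(-abs(d))[:8]; print(r,sorted(zip((i+150).tolist(),d[i].round().tolist())))
for c in (275,345,365):
    d=np.diff(g[:,c-1:c+2].mean(1)); i=np.argsort(-abs(d))[:8]; print(c,sorted(zip(i.tolist(),d[i].round().tolist())))
cv2.imwrite('pics/sc_hold.png',f['image'])
E
```

```text
tcp_pos: [0.4641, 0.0225, 0.0491]
contact_force: [-0.0, 0.6, -1.9]
finger_gap: 0.0485
finger_force: 119.2
mean F [ 0.17  0.57 -2.03] [0.71 0.62 0.51]
60 [(218, -20.0), (263, -17.0), (316, 21.0), (348, -18.0), (349, -24.0), (396, 17.0), (410, 27.0), (411, 23.0)]
90 [(219, -15.0), (220, -18.0), (347, -8.0), (348, -9.0), (407, 14.0), (408, 22.0), (409, 27.0), (410, 14.0)]
150 [(306, -43.0), (307, -39.0), (329, 48.0), (330, 35.0), (359, -28.0), (378, 29.0), (394, -29.0), (395, -42.0)]
240 [(229, -16.0), (230, -19.0), (244, 17.0), (245, 27.0), (246, 21.0), (388, -23.0), (389, -31.0), (421, 21.0)]
275 [(120, 21.0), (121, 30.0), (122, 18.0), (362, -17.0), (363, -15.0), (437, -31.0), (438, -55.0), (439, -26.0)]
345 [(30, 37.0), (31, 29.0), (120, 21.0), (121, 30.0), (122, 24.0), (413, -33.0), (414, -25.0), (439, -27.0)]
365 [(122, 13.0), (123, 14.0), (155, 17.0), (156, 13.0), (412, -14.0), (413, -34.0), (414, -25.0), (438, -15.0)]
```

```bash

python3 - <<'E'
from h import *
f=snap('top'); a=cv2.imread('pics/top0.png').astype(float); b=f['image'].astype(float)
A=cv2.cvtColor(a.astype(np.uint8),cv2.COLOR_BGR2GRAY); B=cv2.cvtColor(b.astype(np.uint8),cv2.COLOR_BGR2GRAY)
s=(slice(205,320),slice(390,485))
d=cv2.absdiff(cv2.GaussianBlur(A,(3,3),0),cv2.GaussianBlur(B,(3,3),0))[s]; print('changed px',(d>12).sum(), d.max())
sh=cv2.phaseCorrelate(A[s].astype(np.float32),B[s].astype(np.float32)); print(sh)
E
```

```text
changed px 3038 59
((-0.348954411972791, -0.05636208645901064), 0.3687581141789754)
```

```bash

python3 - <<'E'
from h import *
f=snap('top','t3.png')
for im in (cv2.imread('pics/top0.png'),f['image']):
    r=cv2.GaussianBlur(im[195:345,388:488].astype(np.float32),(7,7),0); q=(r[...,2]-r[...,1])/(r.sum(2)+1)*1000
    m=(q>-3).astype(np.uint8); m=cv2.morphologyEx(m,cv2.MORPH_OPEN,np.ones((5,5)))
    cs=max(cv2.findContours(m,0,2)[0],key=cv2.contourArea); rc=cv2.minAreaRect(cs)
    P=onz(f,cv2.boxPoints(rc)+[388,195],.012); e=np.linalg.norm(P-np.roll(P,-1,0),axis=1)
    print(cv2.contourArea(cs),np.array(rc[0])+[388,195],rc[1:],P.mean(0).round(3),e.round(3),P[:,:2].round(3).tolist())
E
```

```text
4932.5 [438.05849075 261.85471344] ((66.77388000488281, 77.83119201660156), 10.619654655456543) [ 0.547 -0.223  0.012] [0.191 0.164 0.191 0.159] [[0.467, -0.125], [0.655, -0.162], [0.627, -0.324], [0.44, -0.282]]
4894.0 [438.35600281 249.79200363] ((66.45594024658203, 77.99405670166016), 10.304845809936523) [ 0.577 -0.225  0.012] [0.193 0.164 0.193 0.159] [[0.495, -0.127], [0.685, -0.163], [0.658, -0.325], [0.469, -0.284]]
```

```bash

python3 -m crank '[{"delta_pos":[0,0,0],"spin":0.06,"claw":255},{"delta_pos":[0,10,0],"spin":0.06,"claw":255},{"delta_pos":[0,25,0],"spin":0.05,"claw":255},{"delta_pos":[0,30,0],"spin":0,"claw":255},{"delta_pos":[10,30,0],"spin":0,"claw":255},{"delta_pos":[20,30,0],"spin":0,"claw":255},{"delta_pos":[20,30,0],"spin":0,"claw":255},{"delta_pos":[20,25,0],"spin":0,"claw":255}]' | sed -n '2,6p'
python3 -m crank '[{"delta_pos":[20,20,0],"spin":0,"claw":255},{"delta_pos":[20,10,0],"spin":0,"claw":255},{"delta_pos":[20,5,0],"spin":0,"claw":255},{"delta_pos":[0,0,0],"spin":0,"claw":255},{"delta_pos":[0,0,0],"spin":0,"claw":255}]' | sed -n '2,6p'
```

```text
tcp_pos: [0.5013, -0.17, 0.049]
eef_rot: [3.141, -0.0, -0.19]
contact_force: [1.1, 0.5, -1.6]
finger_gap: 0.0487
finger_force: 119.3
tcp_pos: [0.554, -0.2142, 0.0488]
eef_rot: [-3.142, -0.0, -0.19]
contact_force: [-0.5, 0.8, -2.4]
finger_gap: 0.0486
finger_force: 119.3
```

```bash

python3 -m crank '[{"delta_pos":[4,6,10],"spin":0,"claw":255},{"delta_pos":[0,0,20],"spin":0,"claw":255},{"delta_pos":[0,0,20],"spin":0,"claw":255},{"delta_pos":[0,0,15],"spin":0,"claw":255},{"delta_pos":[0,0,5],"spin":0,"claw":255},{"delta_pos":[0,0,0],"spin":0,"claw":255},{"delta_pos":[0,0,0],"spin":0,"claw":255}]' | sed -n '2p;4p'
python3 -m crank '[{"delta_pos":[0,0,2],"spin":0,"claw":255},{"delta_pos":[0,0,0],"spin":0,"claw":255},{"delta_pos":[0,0,0],"spin":0,"claw":255}]' | sed -n '2p;4p'
python3 -m crank '[{"delta_pos":[0,0,2],"spin":0,"claw":255},{"delta_pos":[0,0,0],"spin":0,"claw":255},{"delta_pos":[0,0,0],"spin":0,"claw":255}]' | sed -n '2p;4p'
python3 -m crank '[{"delta_pos":[0,0,1.5],"spin":0,"claw":255},{"delta_pos":[0,0,0],"spin":0,"claw":255},{"delta_pos":[0,0,0],"spin":0,"claw":255}]' | sed -n '2p;4p'
```

```text
tcp_pos: [0.5556, -0.2198, -0.0213]
contact_force: [0.6, -0.2, -1.9]
tcp_pos: [0.557, -0.2205, -0.022]
contact_force: [0.6, 0.1, -1.1]
tcp_pos: [0.5562, -0.2202, -0.0249]
contact_force: [-0.1, -0.5, -1.4]
tcp_pos: [0.556, -0.2201, -0.0267]
contact_force: [0.1, -0.3, -1.6]
```

```bash

python3 -m crank '[{"delta_pos":[0,0,1.5],"spin":0,"claw":255},{"delta_pos":[0,0,0],"spin":0,"claw":255},{"delta_pos":[0,0,0],"spin":0,"claw":255}]' | sed -n '2p;4p'
python3 -m crank '[{"delta_pos":[0,0,1.5],"spin":0,"claw":255},{"delta_pos":[0,0,0],"spin":0,"claw":255},{"delta_pos":[0,0,0],"spin":0,"claw":255}]' | sed -n '2p;4p'
python3 -m crank '[{"delta_pos":[0,0,1.5],"spin":0,"claw":255},{"delta_pos":[0,0,0],"spin":0,"claw":255},{"delta_pos":[0,0,0],"spin":0,"claw":255}]' | sed -n '2p;4p'
```

```text
tcp_pos: [0.556, -0.2201, -0.0282]
contact_force: [0.8, 0.7, -1.5]
tcp_pos: [0.556, -0.2201, -0.0297]
contact_force: [1.2, -0.0, -1.4]
tcp_pos: [0.556, -0.2201, -0.0312]
contact_force: [0.2, 1.5, -1.6]
```

```bash

python3 -m crank '[{"delta_pos":[0,0,0.5],"spin":0,"claw":255},{"delta_pos":[0,0,0],"spin":0,"claw":180},{"delta_pos":[0,0,0],"spin":0,"claw":100},{"delta_pos":[0,0,0],"spin":0,"claw":0},{"delta_pos":[0,0,0],"spin":0,"claw":0},{"delta_pos":[0,0,0],"spin":0,"claw":0},{"delta_pos":[0,0,0],"spin":0,"claw":0},{"delta_pos":[0,0,-15],"spin":0,"claw":0}]' | sed -n '2,5p'
python3 -m crank '[{"delta_pos":[0,0,-30],"spin":0,"claw":0},{"delta_pos":[0,0,-38],"spin":0,"claw":0},{"delta_pos":[0,0,-38],"spin":0,"claw":0},{"delta_pos":[0,0,0],"spin":0,"claw":0},{"delta_pos":[0,0,0],"spin":0,"claw":0},{"delta_pos":[0,0,0],"spin":0,"claw":0}]' | sed -n '2,4p'
python3 - <<'E'
from h import *
f=snap('wrist','tray_end.png'); im=f['image']
g=cv2.GaussianBlur(cv2.cvtColor(im,cv2.COLOR_BGR2GRAY),(3,3),0).astype(int)
print(g[20:320:20,200:460:20]); r=im.astype(int); print((r[...,2]-r[...,0])[20:320:20,200:460:20])
z=[env.get_state()['contact_force']]; print(z)
E
```

```text
tcp_pos: [0.5535, -0.2189, -0.0189]
eef_rot: [-3.14, 0.006, -0.189]
contact_force: [0.1, 0.0, -1.4]
finger_gap: 0.0852
tcp_pos: [0.5559, -0.22, 0.0896]
eef_rot: [3.142, -0.0, -0.189]
contact_force: [-0.5, 0.1, -1.0]
[[127 128 128  78  78 126 126 124 123 123 122 124 127]
 [128 128 128 126  77 124 124 123 120 124 124 125 128]
 [ 80  84  88  90  91  91  91  90  87  84  81  75  66]
 [ 68  96  97  96  97  96  96  96  95  94  94  93  80]
 [ 50 153 153 153 154 153 152 152 151 150 149 149  89]
 [ 49 153 153 154 160 164 162 163 147 150 149 149  95]
 [ 52 154 154 154 161 166 163 164  94 150 149 148 135]
 [ 83 154 155 155 163 167 163 165  95 149 149 148 152]
 [134 106 156 155 164 167 164 164  95 150 149 148 123]
 [150 111 156 156 165 167 164 162  95 150 149 148  79]
 [123 101 157 156 166 166 163 160  95 150 149 148  80]
 [125 102 158 157 158 167 162 159  94 149 149 148 103]
 [125 103 158 157 162 165 162 158 133 150 148 144 120]
 [125 102 158 157 149 165 130 157 127 149 149 100 126]
 [127  94 157 156 155 153 152 151 150 149 148  88 126]]
[[ -4  -5  -4  -3  -3  -4  -5  -4  -4  -4  -4  -5  -3]
 [ -4  -4  -4  -3  -3  -4  -3  -3  -5  -4  -5  -4  -3]
 [  0   2   2   2   3   1   2   2   2   1   2   1   1]
 [  2   1   1   1   1   1   0   2   1   2   1   2   2]
 [  1   1   3   1   2   2   1   3   3   3   2   2   2]
 [  1   3   2   3 -12 -12 -12 -11   3   4   4   3   2]
 [  1   1   3   2 -11 -12 -11 -11   2   2   3   3   3]
 [  1   3   3   3 -10 -12 -11 -12   1   3   3   3   3]
 [  2   2   3   3 -12 -13 -11 -11   2   2   2   3   2]
 [  3   2   3   3 -12 -11 -11 -12   1   3   4   2  -3]
 [ -4   2   3   3 -12 -11 -11 -11   2   3   3   3  -3]
 [ -3   2   3   2 -10 -12 -12 -11   1   3   4   4  -4]
 [ -5   1   3   3  -5 -11 -12 -11   2   3   3   4  -5]
 [ -5   2   2   3   2 -11  -9 -11   3   3   2   1  -5]
 [ -5   1   2   3   3   3   3   2   3   2   2   1  -4]]
[array([ 5.91289545e-01, -7.03091279e-01,  5.95115491e-04])]
```

```bash

python3 - <<'E'
from h import *
f=snap('wrist'); r=f['image'].astype(int); m=(((r[...,2]-r[...,0])<-7)&(r.sum(2)>330)).astype(np.uint8); m[330:]=0
m=cv2.morphologyEx(m,cv2.MORPH_CLOSE,np.ones((25,25))); m=cv2.morphologyEx(m,cv2.MORPH_OPEN,np.ones((9,9)))
cs=max(cv2.findContours(m,0,2)[0],key=cv2.contourArea); q=cv2.approxPolyDP(cs,8,True).reshape(-1,2); print(q.tolist())
for z in (.008,.012,.016):
    P=onz(f,q,z); print(z,P.mean(0).round(3),np.linalg.norm(P-np.roll(P,-1,0),axis=1).round(4))
t=snap('top','t_end.png')
pts={'bed':[[.50,.022,.035],[.53,.022,.035],[.55,.022,.035]],'deck':[[.48,.255,.05],[.51,.257,.05],[.54,.259,.05]]}
a=cv2.imread('pics/top0.png')
for n,P in pts.items():
    px=proj(t,P).round().astype(int); print(n,px.tolist(),[t['image'][y,x].tolist() for x,y in px],'start',[a[y,x].tolist() for x,y in px])
E
```

```text
[[278, 113], [282, 285], [352, 286], [359, 114]]
0.008 [ 0.573 -0.224  0.008] [0.1213 0.0518 0.1215 0.0517]
0.012 [ 0.574 -0.224  0.012] [0.1194 0.051  0.1196 0.0509]
0.016 [ 0.575 -0.224  0.016] [0.1175 0.0502 0.1178 0.0501]
bed [[337, 278], [337, 266], [337, 257]] [[110, 104, 104], [81, 76, 75], [79, 75, 74]] start [[98, 94, 93], [75, 71, 70], [72, 69, 69]]
deck [[236, 285], [235, 272], [235, 259]] [[84, 82, 76], [82, 82, 75], [83, 80, 75]] start [[138, 136, 130], [139, 137, 130], [137, 136, 129]]
```

```bash

python3 - <<'E'
from h import *
t=snap('top'); a=cv2.imread('pics/top0.png')
P=[[x,.0215+dy,.039] for x in(.47,.50,.54) for dy in(-.022,0,.022)]
px=proj(t,P).round().astype(int)
for (x,y),p in zip(px,P): print(p,t['image'][y,x].tolist(),a[y,x].tolist())
k=proj(t,[.6575,.0215,.204])[0].astype(int); w=cv2.cvtColor(t['image'],cv2.COLOR_BGR2GRAY)[k[1]-16:k[1]+16,k[0]-16:k[0]+16]; ys,xs=np.where(w<45); print('knob',xs.mean()+k[0]-16,ys.mean()+k[1]-16,k)
for n,b in dict(ink=(315,140,372,185),roll=(175,175,220,222),stamp=(412,150,442,185)).items():
    s=(slice(b[1],b[3]),slice(b[0],b[2])); print(n,(cv2.absdiff(t['image'][s],a[s]).max(2)>25).sum())
E
```

```text
[0.47, -0.0005000000000000004, 0.039] [84, 80, 77] [79, 74, 70]
[0.47, 0.0215, 0.039] [60, 57, 54] [56, 52, 51]
[0.47, 0.0435, 0.039] [91, 88, 82] [82, 78, 75]
[0.5, -0.0005000000000000004, 0.039] [61, 56, 55] [53, 51, 49]
[0.5, 0.0215, 0.039] [108, 103, 103] [98, 94, 93]
[0.5, 0.0435, 0.039] [98, 93, 89] [87, 83, 78]
[0.54, -0.0005000000000000004, 0.039] [73, 70, 65] [64, 61, 59]
[0.54, 0.0215, 0.039] [81, 77, 77] [72, 67, 68]
[0.54, 0.0435, 0.039] [95, 91, 88] [86, 82, 78]
knob 337.43981481481484 189.6712962962963 [340 193]
ink 0
roll 0
stamp 0
```

```bash
python3 -c "
from plant import env
print(env.get_state()['time'],env.sign_off())"
```

```text
the job is handed in; nothing more can be done
56.6333 None
```

The job is handed in at 56.6 s; no verdict was returned. The stand held three plates: they were piled on the press bed against the stop, the lever was pulled to its stop and released, and all three now lie flat in the tray, while the bed and stand are empty and the stamp, ink pad and label roll are unmoved.

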